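Centre a soil sample on the magnetic stirrer and bring the speed up four clicks

TASK

With the fingertips, push the soil sample glass that stands off-centre on the magnetic stirrer until it stands wholly inside the ring printed on the plate, so that its stirring bar sits over the magnet. Then raise the speed by exactly four clicks: push the bar of the click-stop dial round clockwise (seen from above) with a fingertip, one click at a time, resting at least half a second at each click so that the bar keeps up, and never overrun the fourth click. Do not pinch or lift anything, keep the glass upright, and leave the things standing round the stirrer where they are.

Things in the scene. Friction and masses are not known exactly. Their poses are not given: they have to be found in the camera images.
- stirrer: white magnetic stirrer, 258 mm deep (x) by 163 mm wide (y), fixed to the worktop; origin under its middle on the worktop, x towards the plate (away from the robot), y to the left, z up. The round plate (150 mm across, top 64 mm above the worktop) is at the back, the sloping panel with the dial in front.
- plate_centre (a point): centre of the stirrer's round white plate, on its top face (64 mm above the worktop); axes as the stirrer's. A dark ring of 75 mm outer diameter (71 mm inside) is printed round it, with a dot in the middle. A steel boss 16 mm wide rises to 62 mm above the worktop at x +74, y +55 mm from here.
- sample_glass: the soil sample glass on the plate: clear straight glass, 49 mm across at the rim (46 mm body), 77 mm high, brown soil below, film lid, about 120 g; origin at the centre of its underside, z up. It starts 30 to 50 mm left of (and partly before or behind) the plate's centre and slides on the plate when pushed below mid-height.
- dial_centre (a point): where the dial's axis meets the sloping panel, 40 mm above the worktop, 128 mm in front of the plate's centre. z is the dial's axis, leaning 0.2 rad from vertical towards the robot; x up the slope, away from the robot; y left. The panel (98 x 160 mm) is flat but for a mains rocker 66 mm to the left, 6 mm high. 48 mm behind the axis the housing rises to 56 mm above the worktop.
- dial_pointer (a point): point inside the pointer end of the dial's bar grip, 24 mm from the axis and 15 mm above the panel; turns with the dial: x outward along the bar, z along the axis. The bar, 56 mm long (28 mm each side of the axis), 11 mm wide, top 25 mm above the panel, stands on a grey skirt 62 mm across (6 mm high; 9 mm within 20 mm of the axis). A white line marks the pointer end.
- dial (a joint): dial angle in rad, growing clockwise seen from above. 11 click stops 0.4712 rad (27 deg) apart, 0 to 4.712; at 2.356 the pointer points straight up the slope. It starts at rest in the second to fifth stop. A sprung ball holds each stop: rising to about 0.11 N m (4 to 7 N near the bar's end) just short of half way; from there the dial snaps into the next stop by itself and stays.
- grip_side_a: black ribbed rubber facing on the side of the dial's bar that looks along +y of dial_pointer, 54 by 17 mm, 2.5 mm thick; origin on the dial's axis at the panel. Touching both facings at once counts as pinching.
- grip_side_b: the same facing on the other side of the bar (-y of dial_pointer). To turn clockwise, push either end of the bar sideways: facing a at the pointer end, or facing b at the plain end.
- second_glass: a second soil sample glass like the first (49 mm across, 76 mm high), standing loose on the worktop right of the stirrer; origin under its centre. Leave it.
- beaker: empty glass beaker, 62 by 67 mm, 82 mm high, standing loose on the worktop left of the stirrer's panel; origin under its centre. Leave it.
- lid: white snap lid, 56 mm across, 12 mm high, lying loose on the worktop right of the stirrer's panel; origin under its centre. Leave it.
- marker: white marker pen with a blue cap, 134 mm long, 16 mm thick, lying loose left of the stirrer's plate, its length (own y) along the stirrer; origin under its middle. Leave it.
There are look-alikes about, which are no part of the job. Leave any yellow look-alike of the sample_glass alone.

How it is judged:
On the way, in this order (a step that is already met when the one before it is completed fails the run):
1. the sample glass stands still inside the printed ring (its centre within 13 mm of the plate's), the dial untouched (horizontal distance between sample_glass and plate_centre below 0.013 m and z of sample_glass in the frame of plate_centre between -0.004 and 0.004 m and angle between sample_glass's own z axis and vertical below 0.05 rad and linear speed of sample_glass below 0.02 m/s and distance of dial_pointer from where it was at the start of the episode below 0.00564 m), for 0.3 s.
2. the dial rests at the first click from its start for at least 0.4 s (horizontal distance between sample_glass and plate_centre below 0.013 m and distance of dial_pointer from where it was at the start of the episode between 0.00788 and 0.01447 m and value of joint dial above 0.7069 rad), for 0.4 s.
3. the dial rests at the second click from its start for at least 0.4 s (horizontal distance between sample_glass and plate_centre below 0.013 m and distance of dial_pointer from where it was at the start of the episode between 0.01872 and 0.02476 m and value of joint dial above 1.1781 rad), for 0.4 s.
4. the dial rests at the third click from its start for at least 0.4 s (horizontal distance between sample_glass and plate_centre below 0.013 m and distance of dial_pointer from where it was at the start of the episode between 0.02852 and 0.03367 m and value of joint dial above 1.6493 rad), for 0.4 s.
5. the dial rests at the fourth click from its start for at least 0.4 s (horizontal distance between sample_glass and plate_centre below 0.013 m and distance of dial_pointer from where it was at the start of the episode between 0.03674 and 0.04073 m and value of joint dial above 2.1206 rad), for 0.4 s.
At the end, for the whole second after the job is handed in: The dial rests exactly four clicks clockwise of where it started (within 0.3 of a click), and the glass stands upright and still on the plate with its centre within 13 mm of the plate's centre; it was centred before the dial was turned, and the dial rested at least 0.4 s at each of the four clicks (all of step 5 and z of sample_glass in the frame of plate_centre between -0.004 and 0.004 m and angle between sample_glass's own z axis and vertical below 0.05 rad and linear speed of sample_glass below 0.02 m/s and velocity of joint dial between -0.1 and 0.1 rad/s); the robot touches nothing.
It fails at once if the dial is turned past the fourth click (more than 4.6 clicks from its start) (distance of dial_pointer from where it was at the start of the episode above 0.04242 m).
It fails at once if the dial's bar is pinched (both of its sides touched at once) (contact force between the fingers and grip_side_a above 0.3 N and contact force between the fingers and grip_side_b above 0.3 N).
It fails at once if the sample glass is taken between the fingers (horizontal distance between the grasp point and sample_glass below 0.02 m and z of the grasp point in the frame of sample_glass below 0.085 m).
It fails at once if the sample glass is lifted more than 8 mm, tipped, or pushed off the plate (z of sample_glass in the frame of plate_centre above 0.008 m or z of sample_glass in the frame of plate_centre below -0.01 m or angle between sample_glass's own z axis and vertical above 0.25 rad).
It fails at once if a bystander (second glass, beaker, lid or marker) is moved more than 15 mm (distance of any of second_glass, beaker, lid, marker from where it was at the start of the episode above 0.015 m).
It also fails if it takes over 67 s, if anything falls off the work surface, if the arm or the gripper's body presses on something with over 40 N, if the wrist force passes 120 N, or if a joint passes its speed limit or range.

ROBOT

A 6-joint arm with a two-finger parallel gripper is mounted at the origin on a cart in front of the work surface, level with it; the furniture and walls round the work are solid. World frame = base frame: x ahead of the robot, y to its left, z up, the work surface at z = 0. Lengths are in m, angles in rad, forces in N, time in s.
With the tool pointing down it reaches from about 0.375 to 0.9 m from the base axis. Payload 3.1 kg.
Tool frame: the origin (TCP) lies between the finger pads; the fingertips stand 22 mm ahead of it and the grasp point (between the pads) lies 3 mm ahead of it; z points along the fingers, y is the line along which they close (so a half turn about z gives the same grasp; the last joint's range is limited). The gripper opens to 87 mm and grips with 3 to 60 N. Pads are 19 mm wide; open, the fingers measure 117 mm over their backs; the gripper's body (75 mm by 190 mm) begins 51 mm behind the grasp point.
Start: joints at [1.062, 0.527, 1.433, -0, 1.181, -0.178], TCP at [0.202, 0.591, 0.221] pointing down, gripper open.
Joint ranges: [-3.08, 3.08], [-0.75, 2.2], [0.22, 2.44], [-1.43, 4.57], [0, 2.65], [-2.85, 2.85]. Speed limits (rad/s): [2.79, 2.79, 3.14, 3.14, 3.14, 3.14].

INTERFACE

Orientations are given as a unit quaternion [x, y, z, w].
In Python, from rig import robot gives the robot as it stands.
- The arm moves only by the tool move_arm, never from a script. Its argument "series" is text: rows parted by semicolons, each of 6 numbers parted by spaces: the shift along the tool's x, y, z in mm, then the turn, a rotation vector about the tool's x, y, z in degrees. In form: dx dy dz ax ay az; .... A call has 1 to 8 rows; each row is the pose to reach, as a shift and turn from the pose commanded when the call began, along the tool's axes at that moment; what a row does not reach only later rows make up. A row lasts 1/12 s, in which the tool goes at most 41.7 mm and 7.16 degrees, less where a joint would pass 70% of its speed; a pose out of reach is approached as far as the arm can. A call with a gripper value outside its range is refused whole. "jaw" is the opening, from 0 (shut) to 1 (fully open), set as the call begins (left out, the last holds). The fingers move at their own pace and stop on an object; "newtons" is the grip in N (left out, the last holds). Time passes only in rows, so rows that repeat a pose let the fingers close. It gives the time, the measured TCP pose, the force, the opening and the grip force at its end, in the units of the state.
- robot.get_obs(): the state, without advancing time (a new reading comes with each control period).
- robot.camera(name): name is "scene" or "top"; returns a dict with "img" (420x560x3 uint8, red, green, blue), "mtx" (3x3 intrinsics, pixels), "world_to_cam" (4x4, takes a point from world to camera coordinates). Camera axes: x right, y down, z forward; pixel columns grow to the right and rows downward; lengths in m; the calibration is good to about 2 mm. A picture is of the moment at which its call begins. There is no depth.
- robot.hand_in(): hands the job in; it is judged then, once.
Trained networks look in a picture, given as the dict that the camera call returned (one of the last four; its "shot" number tells which), for a name from the list of things; names that differ only in an ending like _2 or _b are one class to them, and where a whole thing is asked for, a point or a joint stands for the part that bears it (a point fixed in the world has none). Each returns a list of dicts, best first, with "p" (0 to 1); they miss things now and then, are a little off and sometimes report something else, mostly with a low value. They report only what shows in the picture. A call takes as long as a camera call. They do not tell look-alikes from the thing itself.
- robot.search_frame(picture, thing): "xyz" ([x, y, z] in m, in world coordinates, good to about 4 mm: the middle of the surface that is visible of it).
- robot.tip_of(picture, thing): "xyz" ([x, y, z] in m, in world coordinates, good to about 4 mm: a listed point, or the origin of a listed thing).
The state is a dict: "time": time; "q": joint angles; "joint_velocities": joint speeds; "joint_torque": joint torques, N m; "position": TCP position; "tool_rot": TCP orientation; "ft_force": force on the tool from outside, world axes, zero at the start; "moment": the same for the moment, N m; "grip_width": finger opening in m; "grip_force": force on a finger pad.
Only numpy, scipy, OpenCV 4.12 (cv2) and the standard library are available. Lean on these libraries where they do the work, as an engineer would, in place of code of your own. Each camera call takes 0.05 s, during which the arm holds its last target. There are 200 camera calls.

## Working session

There is one attempt and no reset: what is moved stays moved. The work goes in short steps, Python scripts to look and compute and a tool call to move; the robot and the scene stay as the last step left them, time stands still between calls to the robot, and variables do not carry over. Pictures are saved under pics/ and viewed, at most 10 in all, crops included, and the job is handed in when it is done.

Besides the shell and the picture viewer there is one more tool, called after "Emit:" by a JSON object that holds its "fn" and its "kwargs", one argument or row to a line. move_arm: Moves the arm, as the interface text tells. Its arguments: {"type":"object","properties":{"series":{"type":"string"},"jaw":{"type":"number"},"newtons":{"type":"number"}},"required":["series"]}

```bash
mkdir -p pics
cat > h.py <<'E'
import numpy as np, cv2
from rig import robot
def snap(name,fn=None):
    c=robot.camera(name)
    if fn: cv2.imwrite('pics/'+fn,c['img'][:,:,::-1])
    return c
def proj(c,p):
    p=c['world_to_cam']@np.r_[p,1]; u=c['mtx']@p[:3]; return (u[:2]/u[2]).round(1)
def ray(c,uv):
    W=np.linalg.inv(c['world_to_cam']); d=W[:3,:3]@np.linalg.inv(c['mtx'])@np.r_[uv,1]; return W[:3,3],d/np.linalg.norm(d)
def atz(c,uv,z):
    o,d=ray(c,uv); return o+d*(z-o[2])/d[2]
E
python3 - <<'E'
from h import *
np.set_printoptions(precision=4,suppress=True)
o=robot.get_obs(); print(o)
for n in ['scene','top']:
    c=snap(n,n+'0.png')
    W=np.linalg.inv(c['world_to_cam']);print(n,W[:3,3],W[:3,2])
    for t in ['stirrer','plate_centre','sample_glass','dial_centre','dial_pointer','second_glass','beaker','lid','marker']:
        try:
            r=robot.tip_of(c,t); print(t,[(np.round(a['xyz'],4),round(a['p'],2),proj(c,a['xyz'])) for a in r[:3]])
        except Exception as e: print(t,e)
E
```

```text
{'time': 0.0, 'q': array([ 1.0625,  0.5284,  1.4339, -0.    ,  1.1814, -0.1785]), 'joint_velocities': array([ 0.0006,  0.    , -0.0015, -0.0017, -0.0004,  0.0002]), 'joint_torque': array([  0.0014, -44.0034, -17.6593,   0.0634,   0.058 ,  -0.0002]), 'position': array([0.202 , 0.5907, 0.2197]), 'tool_rot': array([ 0.1641,  0.9864, -0.001 , -0.0004]), 'ft_force': array([-0.228 ,  0.1473, -0.3551]), 'moment': array([-0.0147, -0.0388, -0.0108]), 'grip_force': 0.0, 'grip_width': 0.0869949682178289}
scene [0.2888 0.6636 0.8667] [ 0.2733 -0.6183 -0.7369]
stirrer [(array([ 0.5464, -0.0726, -0.0018]), 0.76, array([303.5, 214.8]))]
plate_centre [(array([ 0.5927, -0.0713,  0.064 ]), 0.93, array([284.9, 188.7]))]
sample_glass [(array([ 0.5915, -0.0319,  0.0646]), 0.93, array([278.1, 200.6])), (array([ 0.6964, -0.2266, -0.0026]), 0.78, array([271.2, 155.5])), (array([ 0.5924, -0.2063, -0.0027]), 0.43, array([306.4, 172.2]))]
dial_centre [(array([ 0.465 , -0.0798,  0.0408]), 0.8, array([340.4, 210.8]))]
dial_pointer [(array([ 0.5915, -0.0327,  0.0674]), 0.31, array([278.3, 199.5]))]
second_glass [
[... 808 characters left out ...]
  0.0027]), 0.57, array([373.1, 151.4]))]
dial_centre [(array([ 0.4669, -0.0786,  0.0417]), 0.79, array([318.6, 236.4]))]
dial_pointer [(array([ 0.4829, -0.0669,  0.0559]), 0.76, array([314.4, 230.3]))]
second_glass [(array([ 0.5902, -0.2045, -0.0008]), 0.78, array([363.1, 190.2])), (array([ 0.4398,  0.0735, -0.0023]), 0.47, array([261.2, 246.5]))]
beaker [(array([ 0.4407,  0.071 , -0.0006]), 0.84, array([262.1, 246.2]))]
lid [(array([0.6233, 0.1089, 0.0007]), 0.71, array([247.8, 179.1])), (array([ 0.4916, -0.2344,  0.0044]), 0.63, array([375.3, 226.5])), (array([ 0.5918, -0.2074, -0.0009]), 0.35, array([364.2, 189.6]))]
marker [(array([0.6265, 0.1082, 0.0021]), 0.67, array([248. , 177.8]))]
```

Run:
```python
import cv2
a=cv2.imread('pics/top0.png')[130:280,220:420]; cv2.imwrite('pics/t0c.png',cv2.resize(a,(800,600),interpolation=cv2.INTER_CUBIC))
b=cv2.imread('pics/scene0.png')[130:310,220:420]; cv2.imwrite('pics/s0c.png',cv2.resize(b,(666,600),interpolation=cv2.INTER_CUBIC))
```

```text
(no output)
```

View pics/t0c.png

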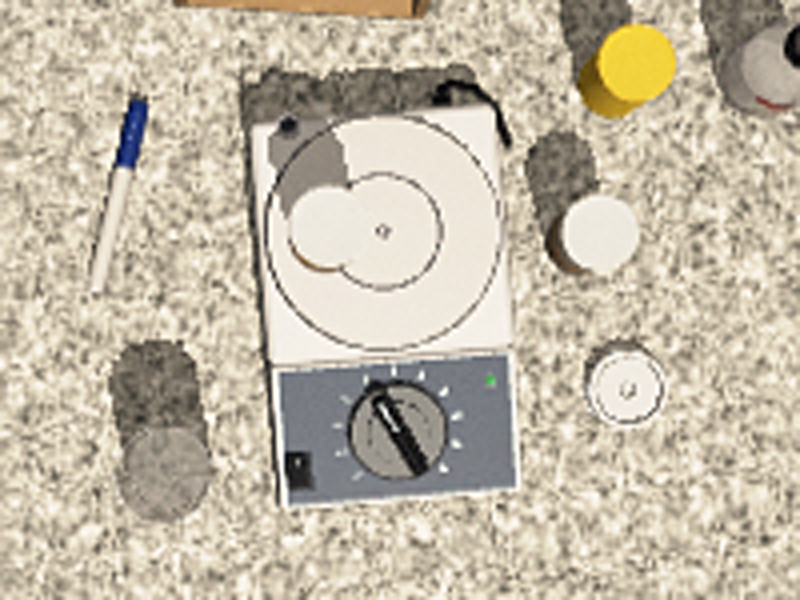

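View pics/s0c.png

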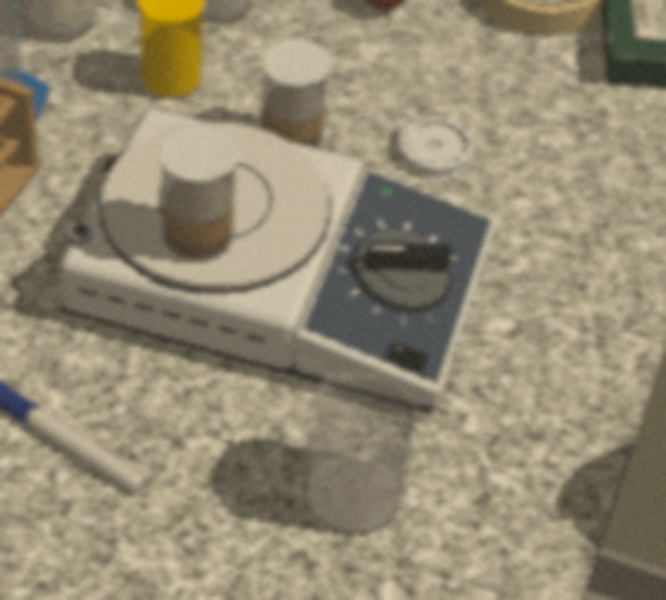

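The pictures show the sample glass on the plate, left of the ring, with its lid at top px ≈(303,187) and the plate dot at (316,188). The dial is at top px ≈(319.5,237.5), with its pointer up and slightly left at ≈(314.5,228). The yellow jar at top px (377,146) is the look-alike.

Run:
```python
from h import *
np.set_printoptions(precision=4,suppress=True)
c=snap('top'); s=snap('scene')
pc=atz(c,(315.75,187.75),.064); dc=atz(c,(319.5,237.5),.046); gl=atz(c,(302.75,186.75),.141)
print('pc',pc,'dial',dc,'glass',gl)
sc=lambda u,v:(220+u/3.333,130+v/3.333)
print('glass lid scene',atz(s,sc(199,153),.141),'skirt scene',atz(s,sc(402,270),.046))
d=pc-dc; print('dist',np.hypot(*d[:2]),'yaw',np.degrees(np.arctan2(d[1],d[0])))
# bar ends at top z~.064
for n,uv in dict(ptr=(315-.3,228.7),plain=(324.0,247.5)).items(): print(n,atz(c,uv,.063))
# panel side edges in top image (crop px): left edge (252,122)->(287,505)? 
for a,b in [((252,124),(272,362)),((495,105),(512,350))]:
    A=atz(c,(220+a[0]/4,130+a[1]/4),.06);B=atz(c,(220+b[0]/4,130+b[1]/4),.056); e=A-B;print('edge yaw',np.degrees(np.arctan2(e[1],e[0])))
for cam,k in((c,'top'),(s,'scene')):
  for t in('plate_centre','dial_centre','dial_pointer','sample_glass'):
    r=robot.tip_of(cam,t); print(k,t,r and (r[0]['xyz'],r[0]['p']))
```

```text
pc [ 0.5919 -0.071   0.064 ] dial [ 0.4642 -0.0805  0.046 ] glass [ 0.5872 -0.0343  0.141 ]
glass lid scene [ 0.5876 -0.0302  0.141 ] skirt scene [ 0.4633 -0.0749  0.046 ]
dist 0.12798261135896508 yaw 4.248317494409685
ptr [ 0.4871 -0.0671  0.063 ]
plain [ 0.4392 -0.0902  0.063 ]
edge yaw 4.310626091318411
edge yaw 3.237058841597154
top plate_centre ([0.5954, -0.0693, 0.067], 0.63)
top dial_centre ([0.4612, -0.0773, 0.0412], 0.75)
top dial_pointer ([0.592, -0.0339, 0.063], 0.71)
top sample_glass ([0.6953, -0.2312, -0.0015], 0.65)
scene plate_centre ([0.5922, -0.067, 0.0636], 0.56)
scene dial_centre ([0.464, -0.0781, 0.0397], 0.89)
scene dial_pointer ([0.4808, -0.066, 0.0635], 0.78)
scene sample_glass ([0.6959, -0.2274, -0.0027], 0.87)
```

Emit:
{"fn": "move_arm", "kwargs": {
  "series": "0 0 0 0 0 7; 0 0 0 0 0 14; 0 0 0 0 0 21; 0 0 0 0 0 28; 0 0 0 0 0 35; 0 0 0 0 0 42; 0 0 0 0 0 49; 0 0 0 0 0 56",
  "jaw": 0.28
}}

```text
time: 2.17
position: [0.2024, 0.5913, 0.2206]
tool_rot: [0.61, 0.792, -0.0, -0.0]
ft_force: [0.5, -0.4, 0.4]
grip_width: 0.0416
grip_force: 0.0
```

View pics/top0.png

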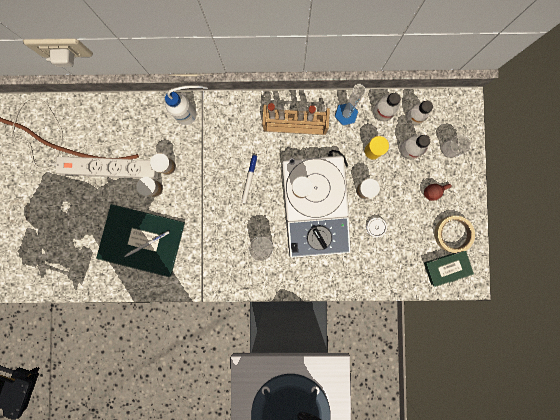

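```bash
cat >> h.py <<'E'
from scipy.spatial.transform import Rotation as Ro
np.set_printoptions(precision=4,suppress=True)
def goal(p,R):
    """shift mm and rotvec deg in the tool frame to reach TCP p with rotation matrix R"""
    o=robot.get_obs(); R0=Ro.from_quat(o['tool_rot'])
    print('t',round(o['time'],2),'pos',o['position'],'F',o['ft_force'],'w',round(o['grip_width'],4))
    print('shift',(R0.inv().apply(np.array(p)-o['position'])*1000).round(1),'rot',np.degrees((R0.inv()*Ro.from_matrix(R)).as_rotvec()).round(1))
def frame(x,z):
    z=np.array(z,float)/np.linalg.norm(z); x=np.array(x,float); x-=z*(x@z); x/=np.linalg.norm(x)
    return np.c_[x,np.cross(z,x),z]
def push_R(tilt=20,phi=5.0):
    t=np.radians(tilt);f=np.radians(phi); b=np.array([-np.sin(f),np.cos(f),0]) # backwards direction
    return frame(b,-b*np.sin(t)+np.array([0,0,-np.cos(t)]))
E
python3 -c "
from h import *
goal([.585,.045,.2],push_R())"
```

```text
t 2.17 pos [0.2024 0.5913 0.2206] F [ 0.4517 -0.4176  0.3785] w 0.0416
shift [-625.8  230.8   20.6] rot [  1.7 -20.    9.7]
```

Emit:
{"fn": "move_arm", "kwargs": {
  "series": "-38 14 0 0 0 0; -76 28 0 0 0 0; -114 42 0 0 0 0; -152 56 0 0 0 0; -190 70 0 0 0 0; -228 84 0 0 0 0; -266 98 0 0 0 0; -304 112 0 0 0 0"
}}

```text
time: 2.83
position: [0.3906, 0.3254, 0.2209]
tool_rot: [0.608, 0.794, 0.0, 0.0]
ft_force: [0.7, 0.5, -0.1]
grip_width: 0.0247
grip_force: 0.0
```

Emit:
{"fn": "move_arm", "kwargs": {
  "series": "-38 14 0 0 0 0; -76 28 0 0 0 0; -114 42 0 0 0 0; -152 56 0 0 0 0; -190 70 0 0 -7 3; -228 84 0 0 -14 6; -266 98 0 0 -20 9; -310 115 5 1 -20 9"
}}

```text
time: 3.5
position: [0.5781, 0.0636, 0.2162]
tool_rot: [0.658, 0.732, -0.113, 0.134]
ft_force: [0.9, 1.4, 0.3]
grip_width: 0.0245
grip_force: 0.0
```

```bash
python3 -c "
from h import *
goal([.585,.042,.11],push_R())
s=snap('scene'); t=snap('top'); 
r=robot.tip_of(t,'sample_glass'); print([(np.round(a['xyz'],4),round(a['p'],2)) for a in r[:3]])
"
```

```text
t 3.5 pos [0.5781 0.0636 0.2162] F [0.8996 1.3672 0.2561] w 0.0245
shift [ 15.7   3.4 107.4] rot [1.  0.1 0.9]
[(array([ 0.6977, -0.2322,  0.0012]), 0.65)]
```

Emit:
{"fn": "move_arm", "kwargs": {
  "series": "5 1 30 1 0 1; 9 2 60 1 0 1; 13 3 85 1 0 1; 16 3 107 1 0 1; 16 3 107 1 0 1; 16 3 107 1 0 1"
}}

```text
time: 4.15
position: [0.5831, 0.0418, 0.1096]
tool_rot: [0.666, 0.725, -0.119, 0.126]
ft_force: [0.7, 0.0, 0.2]
grip_width: 0.024
grip_force: 0.0
```

```bash
python3 -c "
from h import *
s=snap('scene'); 
cv2.imwrite('pics/a.png',cv2.resize(s['img'][100:280,180:420,::-1],(800,600)))
goal([.5875,.02,.097],push_R())
"
```

```text
t 4.2 pos [0.5844 0.0419 0.111 ] F [ 1.1676 -0.1937  0.8477] w 0.0248
shift [-16.    1.3  20.7] rot [-0.1 -0.  -0.1]
```

View pics/a.png

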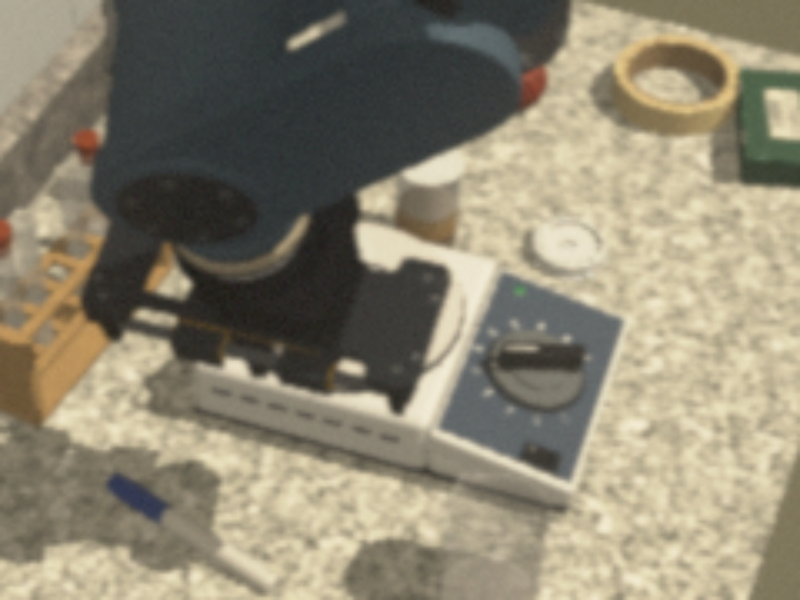

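Emit:
{"fn": "move_arm", "kwargs": {
  "series": "-4 0 5 0 0 0; -8 1 10 0 0 0; -12 1 15 0 0 0; -16 1 20 0 0 0; -16 1 20 0 0 0"
}}

```text
time: 4.62
position: [0.5871, 0.0183, 0.0967]
tool_rot: [0.667, 0.725, -0.118, 0.127]
ft_force: [0.5, -0.4, -0.1]
grip_width: 0.0244
grip_force: 0.0
```

```bash
python3 -c "
from h import *
goal([.5894,-.0336,.097],push_R())
"
```

```text
t 4.62 pos [0.5871 0.0183 0.0967] F [ 0.4711 -0.4269 -0.0907] w 0.0244
shift [-48.9  -2.   17.5] rot [-0.1  0.  -0.2]
```

Emit:
{"fn": "move_arm", "kwargs": {
  "series": "-4 0 1.4 0 0 0; -8 0 2.8 0 0 0; -12 0 4.3 0 0 0; -15 0 5.4 0 0 0; -18 -1 6.4 0 0 0; -21 -1 7.5 0 0 0; -24 -1 8.6 0 0 0; -27 -1 9.7 0 0 0"
}}

```text
time: 5.28
position: [0.5885, -0.0092, 0.097]
tool_rot: [0.666, 0.725, -0.118, 0.127]
ft_force: [-0.7, 0.9, 0.5]
grip_width: 0.0239
grip_force: 0.4
```

Emit:
{"fn": "move_arm", "kwargs": {
  "series": "-3 0 1.1 0 0 0; -6 0 2.1 0 0 0; -9 0 3.2 0 0 0; -12 0 4.3 0 0 0; -15 -1 5.4 0 0 0; -18 -1 6.4 0 0 0; -20 -1 7.1 0 0 0; -21 -1 7.5 0 0 0"
}}

```text
time: 5.95
position: [0.5896, -0.0318, 0.0972]
tool_rot: [0.667, 0.725, -0.118, 0.128]
ft_force: [0.1, 0.5, 0.4]
grip_width: 0.0245
grip_force: 0.4
```

```bash
python3 -c "
from h import *
goal([.5894,-.0336,.097],push_R())
s=snap('scene','b.png');cv2.imwrite('pics/b.png',cv2.resize(s['img'][130:250,220:380,::-1],(800,600)))
"
```

```text
t 5.95 pos [ 0.5896 -0.0318  0.0972] F [0.0638 0.4923 0.3851] w 0.0245
shift [-1.6 -0.3  0.8] rot [-0.1 -0.  -0.2]
```

View pics/b.png

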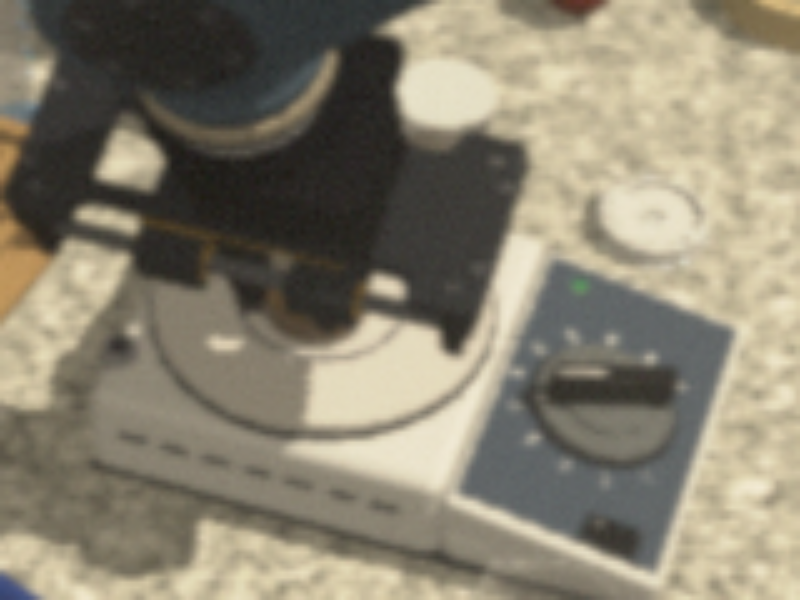

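The glass base (crop px ≈(305,325)) stands inside the ring, and its front edge shows a gap to the ring line. I'll back off and check.

Emit:
{"fn": "move_arm", "kwargs": {
  "series": "5 0 -1.8 0 0 0; 15 0 -5 0 0 0; 30 0 -11 0 0 0; 55 0 -30 0 0 0; 75 0 -60 0 0 0; 90 0 -100 0 0 0; 100 0 -140 0 0 0; 110 0 -175 0 0 0",
  "jaw": 0
}}

```text
time: 6.67
position: [0.5752, 0.134, 0.2257]
tool_rot: [0.666, 0.726, -0.117, 0.128]
ft_force: [1.6, 0.1, 0.1]
grip_width: 0.0003
grip_force: 0.0
```

Emit:
{"fn": "move_arm", "kwargs": {
  "series": "10 -30 -10 0 7 0; 20 -60 -15 0 14 0; 30 -100 -15 0 20 0; 30 -140 -15 0 20 -7; 30 -180 -15 0 20 -14; 30 -180 -15 0 20 -21; 30 -180 -15 0 20 -28; 30 -180 -15 0 20 -35"
}}

```text
time: 7.33
position: [0.3923, 0.1499, 0.2283]
tool_rot: [0.426, 0.903, -0.035, -0.04]
ft_force: [0.5, -0.1, -0.8]
grip_width: 0.0004
grip_force: 0.0
```

```bash
python3 -c "
from h import *
c=snap('top'); s=snap('scene')
a=cv2.resize(c['img'][150:260,260:380,::-1],(600,550));b=cv2.resize(s['img'][130:250,220:330,::-1],(504,550))
cv2.imwrite('pics/c.png',cv2.resize(np.hstack([a,b]),(800,400)))
goal([.5894,-.0336,.097],push_R())
for k,cam in (('top',c),('scene',s)):
  for t in ('sample_glass','plate_centre','dial_centre','dial_pointer'):
    print(k,t,[(np.round(a['xyz'],4),round(a['p'],2)) for a in robot.tip_of(cam,t)[:3]])
"
```

```text
t 7.43 pos [0.3939 0.1501 0.2281] F [0.0687 0.32   0.6358] w 0.0008
shift [-271.    47.2  116.1] rot [ -0.  -20.   34.9]
top sample_glass [(array([ 0.594 , -0.0618,  0.064 ]), 0.82), (array([ 0.6932, -0.2335, -0.0001]), 0.79)]
top plate_centre [(array([ 0.5967, -0.0695,  0.0668]), 0.71)]
top dial_centre [(array([ 0.4643, -0.078 ,  0.0382]), 0.77)]
top dial_pointer [(array([ 0.4847, -0.0663,  0.0571]), 0.55)]
scene sample_glass [(array([ 0.6946, -0.2262, -0.0037]), 0.63), (array([ 0.5938, -0.058 ,  0.0664]), 0.61)]
scene plate_centre [(array([ 0.5922, -0.0693,  0.0617]), 0.67)]
scene dial_centre []
scene dial_pointer []
```

View pics/c.png

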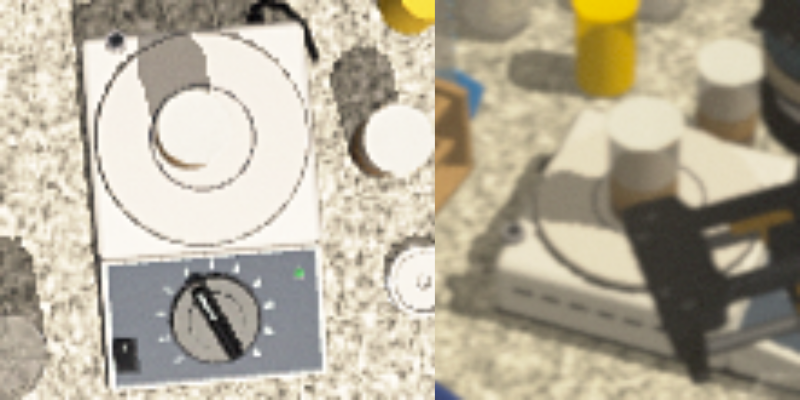

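The glass is inside the ring but about 6–9 mm left of centre. One more small nudge will give margin.

```bash
python3 -c "
from h import *
goal([.578,.11,.20],push_R()); goal([.587,.01,.097],push_R())"
```

```text
t 7.83 pos [0.3936 0.1493 0.2279] F [ 0.8253 -0.2196  0.1335] w 0.0006
shift [-147.6  120.2   10.3] rot [ -0.1 -20.   34.8]
t 7.83 pos [0.3936 0.1493 0.2279] F [ 0.8253 -0.2196  0.1335] w 0.0006
shift [-235.2   74.1  114.7] rot [ -0.1 -20.   34.8]
```

Emit:
{"fn": "move_arm", "kwargs": {
  "series": "-21 17 1 0 -3 5; -42 34 3 0 -6 10; -63 51 4 0 -9 15; -84 68 6 0 -12 20; -105 85 7 0 -15 26; -126 103 9 0 -18 31; -148 120 10 0 -20 35; -148 120 10 0 -20 35",
  "jaw": 0.28
}}

```text
time: 8.5
position: [0.5831, 0.1098, 0.199]
tool_rot: [0.667, 0.724, -0.116, 0.129]
ft_force: [0.6, 0.5, -0.4]
grip_width: 0.0244
grip_force: 0.0
```

Emit:
{"fn": "move_arm", "kwargs": {
  "series": "-8 0 22 0 0 0; -16 0 44 0 0 0; -25 0 66 0 0 0; -33 0 88 0 0 0; -42 0 105 0 0 0; -50 0 118 0 0 0; -59 0 131 0 0 0; -59 0 131 0 0 0"
}}

```text
time: 9.17
position: [0.585, 0.0077, 0.0956]
tool_rot: [0.667, 0.724, -0.119, 0.126]
ft_force: [-1.3, -0.7, -0.7]
grip_width: 0.0243
grip_force: 0.0
```

```bash
python3 -c "
from h import *
goal([.5901,-.039,.097],push_R())"
```

```text
t 9.17 pos [0.585  0.0077 0.0956] F [-1.3163 -0.7253 -0.6598] w 0.0243
shift [-44.6   1.3  14.8] rot [-0.4 -0.  -0.2]
```

Emit:
{"fn": "move_arm", "kwargs": {
  "series": "-7 0 2.3 0 0 0; -14 0 4.6 0 0 0; -21 1 7 0 0 0; -27 1 9 0 0 0; -31 1 10.3 0 0 0; -34 1 11.3 0 0 0; -37 1 12.3 0 0 0; -40 1 13.3 0 0 0"
}}

```text
time: 9.83
position: [0.5912, -0.0321, 0.0987]
tool_rot: [0.666, 0.725, -0.118, 0.128]
ft_force: [-0.4, 0.2, 0.6]
grip_width: 0.0244
grip_force: 0.4
```

Emit:
{"fn": "move_arm", "kwargs": {
  "series": "-2 0 0.7 0 0 0; -4 0 1.4 0 0 0; -5 0 1.7 0 0 0; -5 0 1.7 0 0 0; -5 0 1.7 0 0 0; -2 0 0.7 0 0 0; 2 0 -0.7 0 0 0; 15 0 -5 0 0 0"
}}

```text
time: 10.5
position: [0.5901, -0.0169, 0.0983]
tool_rot: [0.667, 0.725, -0.118, 0.128]
ft_force: [-0.3, -0.3, -0.0]
grip_width: 0.0245
grip_force: 0.0
```

Emit:
{"fn": "move_arm", "kwargs": {
  "series": "15 0 -6 0 0 0; 40 0 -25 0 0 0; 60 0 -55 0 0 0; 75 0 -95 0 0 0; 85 0 -135 0 0 0; 95 0 -170 0 0 0; 105 -30 -180 0 7 0; 115 -60 -185 0 14 0",
  "jaw": 0
}}

```text
time: 11.17
position: [0.5178, 0.1543, 0.2357]
tool_rot: [0.674, 0.737, -0.03, 0.039]
ft_force: [-1.1, -0.9, 0.6]
grip_width: 0.0001
grip_force: 0.0
```

Emit:
{"fn": "move_arm", "kwargs": {
  "series": "0 -40 0 0 6 0; 0 -80 0 0 6 -7; 0 -120 0 0 6 -14; 0 -150 0 0 6 -21; 0 -150 0 0 6 -28; 0 -150 0 0 6 -35; 0 -150 0 0 6 -42; 0 -150 0 0 6 -49"
}}

```text
time: 11.83
position: [0.3657, 0.1375, 0.2331]
tool_rot: [0.308, 0.951, -0.014, -0.017]
ft_force: [-0.2, -0.4, -0.5]
grip_width: 0.0005
grip_force: 0.0
```

```bash
python3 -c "
from h import *
c=snap('top'); s=snap('scene')
a=cv2.resize(c['img'][160:260,270:370,::-1],(600,600),interpolation=cv2.INTER_CUBIC)
cv2.imwrite('pics/d.png',a)
o=robot.get_obs();print(o['position'],o['tool_rot'],o['q'])
for k,cam in (('top',c),('scene',s)):
  for t in ('sample_glass','plate_centre','dial_centre','dial_pointer'):
    print(k,t,[(np.round(a['xyz'],4),round(a['p'],2)) for a in robot.tip_of(cam,t)[:3]])
"
```

```text
[0.3661 0.1375 0.233 ] [ 0.3106  0.9503 -0.0138 -0.0171] [ 0.0814  0.2105  1.9369 -0.0141  1.0364 -0.8501]
top sample_glass [(array([ 0.6977, -0.2288, -0.0016]), 0.85), (array([ 0.597 , -0.0679,  0.0637]), 0.6)]
top plate_centre [(array([ 0.4919, -0.232 ,  0.0013]), 0.46)]
top dial_centre [(array([ 0.4651, -0.0798,  0.0392]), 0.9)]
top dial_pointer [(array([ 0.4806, -0.0661,  0.0581]), 0.67)]
scene sample_glass [(array([ 0.5987, -0.065 ,  0.0664]), 0.71), (array([ 0.6947, -0.2283, -0.0023]), 0.57)]
scene plate_centre [(array([ 0.5952, -0.0692,  0.0633]), 0.61)]
scene dial_centre [(array([ 0.4624, -0.0788,  0.0409]), 0.76)]
scene dial_pointer [(array([ 0.6222,  0.109 , -0.0014]), 0.75), (array([ 0.4833, -0.0683,  0.0605]), 0.39)]
```

View pics/d.png

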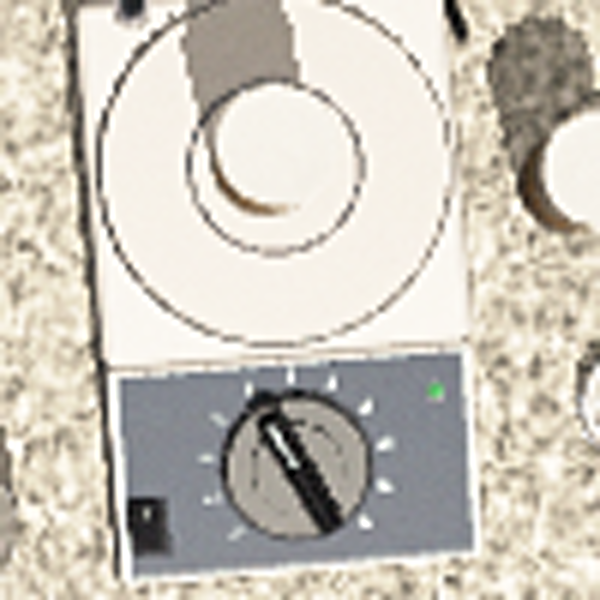

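The glass is now well inside the ring, with its base centred at about (266,158) against the ring centre (276,167), roughly 5 mm off. The dial is untouched, with its pointer 27° left of up-slope.

```bash
cat >> h.py <<'E'
D=np.array([.4637,-.0787,.040]); ps=np.radians(4)
fw=np.array([np.cos(ps),np.sin(ps),0]); lf=np.array([-np.sin(ps),np.cos(ps),0]); Z=np.array([0,0,1.])
zd=Z*np.cos(.2)-fw*np.sin(.2); xd=fw*np.cos(.2)+Z*np.sin(.2)
def dial_pose(phi,s,h=35,r=24):
    p=np.radians(phi); u=xd*np.cos(p)+lf*np.sin(p); R=frame(-u,-zd)
    return D+(-u*r-np.cross(zd,u)*s+zd*h)/1000,R
E
python3 -c "
from h import *
p,R=dial_pose(27,40,95);print(p);goal(p,R)
p,R=dial_pose(27,40,35);print(p)"
```

```text
[ 0.445  -0.1267  0.1325]
t 12.33 pos [0.3662 0.1367 0.2328] F [ 0.5762  0.0079 -0.0371] w 0.0006
shift [-221.8 -162.   101. ] rot [ -2.5 -14.5 -66.9]
[ 0.4569 -0.1258  0.0737]
```

Emit:
{"fn": "move_arm", "kwargs": {
  "series": "-22 -16 5 0 -1.4 -6.7; -44 -32 10 -0.5 -2.9 -13.4; -67 -49 16 -0.7 -4.3 -20; -89 -65 22 -1 -5.8 -26.8; -111 -81 30 -1.2 -7.2 -33.4; -133 -97 40 -1.5 -8.7 -40; -155 -113 50 -1.7 -10.1 -46.8; -177 -130 62 -2 -11.6 -53.5"
}}

```text
time: 13.0
position: [0.4279, -0.0654, 0.1753]
tool_rot: [-0.116, 0.991, -0.018, 0.07]
ft_force: [0.6, 0.4, -0.3]
grip_width: 0.0003
grip_force: 0.0
```

```bash
python3 -c "
from h import *
p,R=dial_pose(27,40,95);goal(p,R)"
```

```text
t 13.0 pos [ 0.4279 -0.0654  0.1753] F [ 0.6179  0.3541 -0.3306] w 0.0003
shift [  3.5 -61.2  46.1] rot [ -0.6  -3.8 -17.5]
```

Emit:
{"fn": "move_arm", "kwargs": {
  "series": "1 -20 10 -0.2 -1.2 -6; 2 -40 20 -0.4 -2.5 -12; 3 -61 35 -0.6 -3.8 -17.5; 3 -61 46 -0.6 -3.8 -17.5; 3 -61 46 -0.6 -3.8 -17.5"
}}

```text
time: 13.42
position: [0.4484, -0.1222, 0.1332]
tool_rot: [-0.26, 0.961, -0.022, 0.091]
ft_force: [-1.3, -0.5, 0.3]
grip_width: 0.0006
grip_force: 0.0
```

```bash
python3 -c "
from h import *
p,R=dial_pose(27,40,35);goal(p,R)
c=snap('top');s=snap('scene')
a=cv2.resize(c['img'][200:270,280:370,::-1],(514,400));b=cv2.resize(s['img'][150:270,290:400,::-1],(367,400))
cv2.imwrite('pics/e.png',np.hstack([a,b])[:,:800])"
```

```text
t 13.42 pos [ 0.4484 -0.1222  0.1332] F [-1.3022 -0.4773  0.3493] w 0.0006
shift [ 4.4 -2.  60.1] rot [-0.  -0.9 -0.7]
```

View pics/e.png

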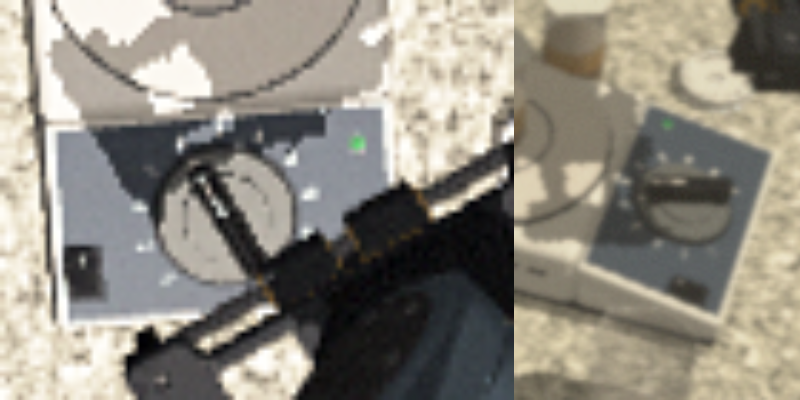

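Emit:
{"fn": "move_arm", "kwargs": {
  "series": "2 -1 20 0 0 0; 4 -2 40 0 -1 -1; 4 -2 52 0 -1 -1; 4 -2 58 0 -1 -1; 4 -2 60 0 -1 -1; 4 -2 60 0 -1 -1"
}}

```text
time: 14.02
position: [0.4651, -0.1167, 0.0809]
tool_rot: [-0.266, 0.96, -0.028, 0.087]
ft_force: [0.7, -0.1, 0.3]
grip_width: 0.0003
grip_force: 0.0
```

```bash
python3 -c "
from h import *
for s in (28,23,20): p,R=dial_pose(27,s,35);goal(p,R)
print(robot.get_obs()['moment'])"
```

```text
t 14.02 pos [ 0.4651 -0.1167  0.0809] F [ 0.7445 -0.1079  0.3359] w 0.0003
shift [12.8  9.1  5.5] rot [-0.5 -1.4  0. ]
t 14.02 pos [ 0.4651 -0.1167  0.0809] F [ 0.7445 -0.1079  0.3359] w 0.0003
shift [12.8 14.1  5.5] rot [-0.5 -1.4  0. ]
t 14.02 pos [ 0.4651 -0.1167  0.0809] F [ 0.7445 -0.1079  0.3359] w 0.0003
shift [12.8 17.1  5.4] rot [-0.5 -1.4  0. ]
[0.0638 0.1348 0.0166]
```

```bash
python3 -c "
from h import *
print(robot.get_obs()['q'])"
```

```text
[-0.5374  0.5445  2.0517  0.2297  0.3937 -2.8538]
```

Emit:
{"fn": "move_arm", "kwargs": {
  "series": "6 0 3 0 0 0; 13 0 5 0 -1 0; 13 0 5 0 -1 0"
}}

```text
time: 14.27
position: [0.46, -0.1188, 0.0778]
tool_rot: [-0.262, 0.961, -0.03, 0.086]
ft_force: [-1.2, 0.0, 0.4]
grip_width: 0.0006
grip_force: 0.0
```

```bash
python3 -c "
from h import *
print(robot.get_obs()['q'])
p,R=dial_pose(27,28,35);goal(p,R)"
```

```text
[-0.544   0.5487  2.0654  0.2291  0.3731 -2.8539]
t 14.27 pos [ 0.46   -0.1188  0.0778] F [-1.1608  0.011   0.4367] w 0.0006
shift [6.9 7.9 3.4] rot [-0.8 -1.6 -0.4]
```

```bash
cat >> h.py <<'E'
def vpose(phi,s,h=14,r=24):
    p=np.radians(phi); u=xd*np.cos(p)+lf*np.sin(p); tip=D+(-u*r-np.cross(zd,u)*s+zd*h)/1000
    return tip+Z*.022,frame(-u*[1,1,0],-Z)
def where(r=24):
    o=robot.get_obs(); d=(o['position']-Z*.022-D)*1000; X=Ro.from_quat(o['tool_rot']).as_matrix()
    print('tip in dial x,y,z',np.array([d@xd,d@lf,d@zd]).round(1),'q',o['q'],'F',o['ft_force'],'M',o['moment'])
E
python3 -c "
from h import *
p,R=vpose(27,38,30);goal(p,R);where()"
```

```text
t 14.27 pos [ 0.46   -0.1188  0.0778] F [-1.1608  0.011   0.4367] w 0.0006
shift [  3.4  -4.3 -13.1] rot [-6.   8.6 -1. ]
tip in dial x,y,z [ -3.2 -39.7  16.8] q [-0.544   0.5487  2.0654  0.2291  0.3731 -2.8539] F [-1.1608  0.011   0.4367] M [ 0.0892  0.1513 -0.0249]
```

Emit:
{"fn": "move_arm", "kwargs": {
  "series": "1 -2 -8 -2 3 0; 2 -4 -13 -4 6 0; 3 -4 -13 -6 9 -1; 3 -4 -13 -6 9 -1"
}}

```text
time: 14.6
position: [0.4611, -0.1254, 0.0913]
tool_rot: [-0.272, 0.962, -0.003, -0.002]
ft_force: [0.4, 0.1, 0.1]
grip_width: 0.0004
grip_force: 0.0
```

```bash
python3 -c "
from h import *
where()
for s in (28,22): p,R=vpose(27,s);goal(p,R)"
```

```text
tip in dial x,y,z [  0.  -46.4  29.9] q [-0.4952  0.5507  1.9128 -0.0117  0.6758 -2.6075] F [0.4031 0.0719 0.0632] M [0.0261 0.0049 0.0617]
t 14.6 pos [ 0.4611 -0.1254  0.0913] F [0.4031 0.0719 0.0632] w 0.0004
shift [-0.2 12.  17.2] rot [-0.3 -0.3  0.1]
t 14.6 pos [ 0.4611 -0.1254  0.0913] F [0.4031 0.0719 0.0632] w 0.0004
shift [-0.3 18.  17.7] rot [-0.3 -0.3  0.1]
```

Emit:
{"fn": "move_arm", "kwargs": {
  "series": "0 0 6 0 0 0; 0 0 12 0 0 0; 0 0 17 0 0 0; 0 6 17 0 0 0; 0 12 17 0 0 0; 0 12 17 0 0 0"
}}

```text
time: 15.1
position: [0.4491, -0.1119, 0.0727]
tool_rot: [-0.271, 0.962, 0.0, -0.005]
ft_force: [0.7, -0.1, -0.7]
grip_width: 0.0005
grip_force: 0.0
```

Emit:
{"fn": "move_arm", "kwargs": {
  "series": "0 2 0 0 0 0; 0 4 0 0 0 0; 0 4 0 0 0 0"
}}

```text
time: 15.35
position: [0.4491, -0.1099, 0.0734]
tool_rot: [-0.272, 0.962, -0.001, -0.003]
ft_force: [0.0, -0.1, 0.8]
grip_width: 0.0006
grip_force: 0.0
```

Emit:
{"fn": "move_arm", "kwargs": {
  "series": "0 1 0 0 0 0; 0 2 0 0 0 0; 0 2 0 0 0 0"
}}

```text
time: 15.6
position: [0.4482, -0.1085, 0.0733]
tool_rot: [-0.271, 0.962, -0.001, -0.003]
ft_force: [0.7, 0.3, 0.2]
grip_width: 0.0008
grip_force: 0.0
```

```bash
python3 -c "
from h import *
where()
p,R=vpose(27,22);goal(p,R)"
```

```text
tip in dial x,y,z [-14.9 -28.6  14.5] q [-0.476   0.5752  1.9607 -0.0115  0.6089 -2.5871] F [0.6835 0.3108 0.2013] M [ 0.0758  0.012  -0.0087]
t 15.6 pos [ 0.4482 -0.1085  0.0733] F [0.6835 0.3108 0.2013] w 0.0008
shift [-2.3 -3.3 -0.2] rot [-0.  -0.4  0. ]
```

Emit:
{"fn": "move_arm", "kwargs": {
  "series": "-1 1 0 0 0 0; -2 2 0 0 0 0; -2 2 0 0 0 0"
}}

```text
time: 15.85
position: [0.449, -0.1056, 0.0732]
tool_rot: [-0.271, 0.962, -0.001, -0.003]
ft_force: [0.3, -0.5, 0.6]
grip_width: 0.0005
grip_force: 0.0
```

Emit:
{"fn": "move_arm", "kwargs": {
  "series": "0 1 0 0 0 0; 0 2 0 0 0 0; 0 2 0 0 0 0"
}}

```text
time: 16.1
position: [0.4476, -0.1038, 0.0731]
tool_rot: [-0.271, 0.962, -0.001, -0.004]
ft_force: [0.1, 0.2, 0.2]
grip_width: 0.0005
grip_force: 0.0
```

```bash
python3 -c "
from h import *
where()
p,R=vpose(27,22);goal(p,R)
c=snap('top');s=snap('scene')
a=cv2.resize(c['img'][205:265,285:365,::-1],(533,400));b=cv2.resize(s['img'][170:250,300:380,::-1],(400,400))
cv2.imwrite('pics/f.png',cv2.resize(np.hstack([a,b]),(800,343)))"
```

```text
tip in dial x,y,z [-15.2 -24.   14.4] q [-0.4674  0.5744  1.9644 -0.0114  0.6066 -2.5786] F [0.0808 0.1563 0.2392] M [0.0795 0.0607 0.0106]
t 16.1 pos [ 0.4476 -0.1038  0.0731] F [0.0808 0.1563 0.2392] w 0.0005
shift [-0.4 -7.6 -0.3] rot [-0.  -0.4  0. ]
```

View pics/f.png

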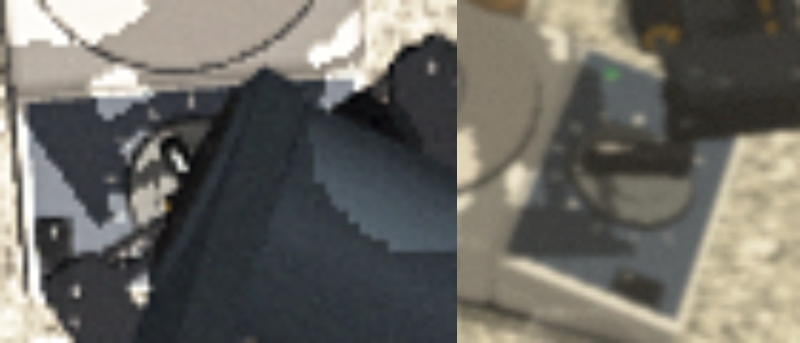

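```bash
cat >> h.py <<'E'
def ptr(n=2):
    for i in range(n):
        c=snap('scene')
        for a in robot.tip_of(c,'dial_pointer'):
            v=(np.array(a['xyz'])-D)*1000
            if np.linalg.norm(v)<60: print('ptr phi',np.degrees(np.arctan2(v@lf,v@xd)).round(1),'r',np.hypot(v@lf,v@xd).round(1),'p',round(a['p'],2))
    where()
E
python3 -c "
from h import *
ptr()"
```

```text
ptr phi 17.9 r 20.5 p 0.84
ptr phi 165.0 r 2.2 p 0.61
ptr phi 22.2 r 28.3 p 0.92
ptr phi -22.6 r 2.9 p 0.45
tip in dial x,y,z [-15.  -24.3  14.4] q [-0.4677  0.5745  1.9639 -0.0115  0.6065 -2.5787] F [ 0.1273  0.365  -0.2177] M [0.0636 0.0254 0.0046]
```

Emit:
{"fn": "move_arm", "kwargs": {
  "series": "0 0.7 0 0 0 0; 0 1.5 0 0 0 0; 0 1.5 0 0 0 0"
}}

```text
time: 16.65
position: [0.4469, -0.1026, 0.0731]
tool_rot: [-0.271, 0.962, -0.001, -0.004]
ft_force: [-0.4, -0.0, 0.1]
grip_width: 0.0007
grip_force: 0.0
```

Emit:
{"fn": "move_arm", "kwargs": {
  "series": "0 0.7 0 0 0 0; 0 1.5 0 0 0 0; 0 1.5 0 0 0 0"
}}

```text
time: 16.9
position: [0.4461, -0.1013, 0.0731]
tool_rot: [-0.271, 0.962, -0.001, -0.004]
ft_force: [-0.6, 0.0, -0.2]
grip_width: 0.0008
grip_force: 0.0
```

```bash
python3 -c "
from h import *
ptr()"
```

```text
ptr phi 21.1 r 25.2 p 0.71
ptr phi 23.8 r 23.5 p 0.79
ptr phi 59.3 r 3.6 p 0.4
tip in dial x,y,z [-16.3 -21.6  14.7] q [-0.4641  0.573   1.9691 -0.0115  0.6028 -2.5751] F [ 0.1692 -0.8511 -0.1313] M [ 0.0716 -0.0075 -0.0165]
```

Emit:
{"fn": "move_arm", "kwargs": {
  "series": "0 0.7 0 0 0 0; 0 1.5 0 0 0 0; 0 1.5 0 0 0 0"
}}

```text
time: 17.35
position: [0.4453, -0.1001, 0.0731]
tool_rot: [-0.271, 0.962, -0.001, -0.004]
ft_force: [0.2, -1.0, -0.2]
grip_width: 0.0007
grip_force: 0.0
```

Emit:
{"fn": "move_arm", "kwargs": {
  "series": "0 0.7 0 0 0 0; 0 1.5 0 0 0 0; 0 1.5 0 0 0 0"
}}

```text
time: 17.6
position: [0.4446, -0.0988, 0.0731]
tool_rot: [-0.271, 0.962, -0.001, -0.004]
ft_force: [-0.4, -0.2, -0.0]
grip_width: 0.001
grip_force: 0.0
```

```bash
python3 -c "
from h import *
ptr()"
```

```text
ptr phi 20.0 r 24.9 p 0.91
ptr phi 15.3 r 25.6 p 0.87
tip in dial x,y,z [-17.7 -18.9  15. ] q [-0.4605  0.5715  1.9742 -0.0115  0.5992 -2.5714] F [ 0.3817 -0.8223 -0.5119] M [0.0112 0.0617 0.013 ]
```

Emit:
{"fn": "move_arm", "kwargs": {
  "series": "0 0.7 0 0 0 0; 0 1.5 0 0 0 0; 0 1.5 0 0 0 0"
}}

```text
time: 18.05
position: [0.4438, -0.0975, 0.0731]
tool_rot: [-0.271, 0.962, -0.001, -0.004]
ft_force: [-0.4, -0.9, 0.3]
grip_width: 0.0007
grip_force: 0.0
```

Emit:
{"fn": "move_arm", "kwargs": {
  "series": "0 0.7 0 0 0 0; 0 1.5 0 0 0 0; 0 1.5 0 0 0 0"
}}

```text
time: 18.3
position: [0.443, -0.0962, 0.0731]
tool_rot: [-0.271, 0.962, -0.001, -0.004]
ft_force: [-0.3, -0.0, 0.3]
grip_width: 0.0005
grip_force: 0.0
```

```bash
python3 -c "
from h import *
ptr()
c=snap('scene');cv2.imwrite('pics/g.png',cv2.resize(c['img'][165:255,290:390,::-1],(667,600),interpolation=cv2.INTER_CUBIC))"
```

```text
ptr phi 31.8 r 23.5 p 0.9
ptr phi 16.4 r 24.6 p 0.94
tip in dial x,y,z [-19.  -16.2  15.2] q [-0.4569  0.5701  1.9793 -0.0116  0.5955 -2.5678] F [0.6195 0.2969 0.8532] M [ 0.069   0.0267 -0.0145]
```

View pics/g.png

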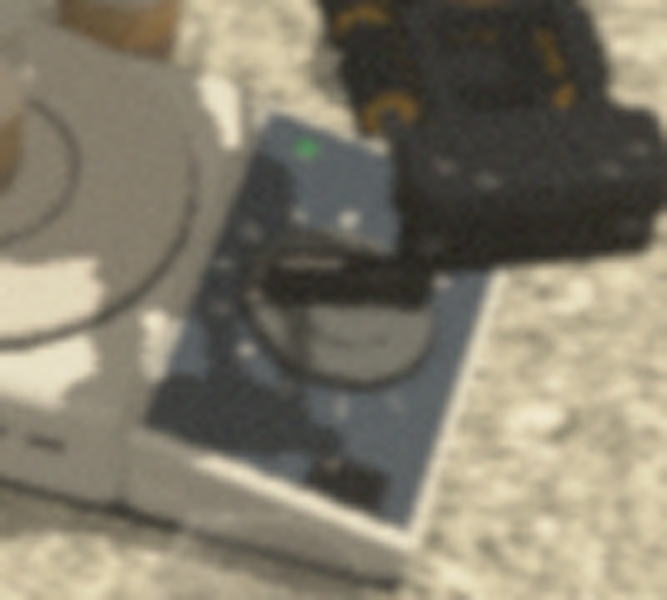

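Last picture: the bar still lies from ≈(265,280) to (430,290), unmoved, and the black gripper carriage is at the upper right with the finger hidden behind the bar. I'll project the model onto it to check.

```bash
python3 -c "
from h import *
c=snap('scene'); o=robot.get_obs(); R=Ro.from_quat(o['tool_rot']).as_matrix(); P=o['position']
f=lambda n,p: print(n,((proj(c,p)-[290,165])*6.67).round(0))
f('tip',P+R[:,2]*.022); f('tcp',P); f('body bottom',P-R[:,2]*.048)
for a in(-.0375,.0375):
  for b in (-.095,.095): f(('bodycorner',a,b),P+R@[a,b,-.048])
for a in(-.0095,.0095):
  for b in (-.015,.015): f(('tipcorner',a,b),P+R@[a,b,.022])
for ph in (27,20):
  p=np.radians(ph);u=xd*np.cos(p)+lf*np.sin(p)
  n=-np.cross(zd,u)
  f(('ptr top',ph),D+u*.028+zd*.025);f(('plain top b side',ph),D-u*.028+zd*.025+n*.0055);f(('plain top a side',ph),D-u*.028+zd*.025-n*.0055); f(('plain low a',ph),D-u*.028+zd*.009-n*.0055)
f('skirt centre',D+zd*.006)
for k,a in (('up',xd),('left',lf),('down',-xd),('right',-lf)): f('skirt '+k,D+zd*.006+a*.031)
"
```

```text
tip [420. 270.]
tcp [428. 223.]
body bottom [444. 116.]
('bodycorner', -0.0375, -0.095) [263. -76.]
('bodycorner', -0.0375, 0.095) [394. 358.]
('bodycorner', 0.0375, -0.095) [488. -97.]
('bodycorner', 0.0375, 0.095) [646. 331.]
('tipcorner', -0.0095, -0.015) [381. 239.]
('tipcorner', -0.0095, 0.015) [402. 307.]
('tipcorner', 0.0095, -0.015) [438. 233.]
('tipcorner', 0.0095, 0.015) [460. 301.]
('ptr top', 27) [277. 261.]
('plain top b side', 27) [440. 252.]
('plain top a side', 27) [447. 279.]
('plain low a', 27) [432. 309.]
('ptr top', 20) [276. 253.]
('plain top b side', 20) [444. 261.]
('plain top a side', 20) [446. 287.]
('plain low a', 20) [431. 318.]
skirt centre [344. 299.]
skirt up [255. 263.]
skirt left [318. 368.]
skirt down [433. 336.]
skirt right [368. 234.]
```

Emit:
{"fn": "move_arm", "kwargs": {
  "series": "0 0.7 0 0 0 0; 0 1.5 0 0 0 0; 0 1.5 0 0 0 0"
}}

```text
time: 18.85
position: [0.4422, -0.095, 0.0731]
tool_rot: [-0.271, 0.962, -0.001, -0.004]
ft_force: [-0.6, -1.1, 0.0]
grip_width: 0.0001
grip_force: 0.0
```

Emit:
{"fn": "move_arm", "kwargs": {
  "series": "0 0.7 0 0 0 0; 0 1.5 0 0 0 0; 0 1.5 0 0 0 0"
}}

```text
time: 19.1
position: [0.4414, -0.0937, 0.0731]
tool_rot: [-0.271, 0.962, -0.001, -0.004]
ft_force: [-0.6, 1.1, -1.0]
grip_width: 0.0001
grip_force: 0.0
```

```bash
python3 -c "
from h import *
ptr(3)"
```

```text
ptr phi 20.6 r 23.1 p 0.55
ptr phi 17.6 r 25.7 p 0.8
tip in dial x,y,z [-20.4 -13.6  15.5] q [-0.4532  0.5687  1.9844 -0.0116  0.5919 -2.564 ] F [ 0.3499 -0.4184  0.3465] M [ 0.0651  0.0207 -0.054 ]
```

Emit:
{"fn": "move_arm", "kwargs": {
  "series": "0 0.7 0 0 0 0; 0 1.5 0 0 0 0; 0 1.5 0 0 0 0"
}}

```text
time: 19.65
position: [0.4406, -0.0924, 0.0731]
tool_rot: [-0.271, 0.962, -0.001, -0.004]
ft_force: [0.4, 1.7, -0.4]
grip_width: 0.0003
grip_force: 0.0
```

```bash
python3 -c "
from h import *
ptr(2); o=robot.get_obs(); print(o['joint_torque'])"
```

```text
ptr phi 21.3 r 28.3 p 0.9
ptr phi 20.4 r 27.0 p 0.56
tip in dial x,y,z [-21.1 -12.2  15.6] q [-0.4514  0.568   1.987  -0.0117  0.59   -2.5622] F [0.4006 0.0913 0.9597] M [ 0.0444  0.0401 -0.0357]
[  0.011  -34.8581  -6.7322  -0.0593   0.0261   0.0003]
```

Emit:
{"fn": "move_arm", "kwargs": {
  "series": "0 0.7 0 0 0 0; 0 1.5 0 0 0 0; 0 1.5 0 0 0 0"
}}

```text
time: 20.1
position: [0.4399, -0.0911, 0.0731]
tool_rot: [-0.271, 0.962, -0.001, -0.004]
ft_force: [0.9, 0.3, 0.3]
grip_width: 0.0003
grip_force: 0.0
```

```bash
python3 -c "
from h import *
ptr(3); o=robot.get_obs(); print(o['joint_torque'])"
```

```text
ptr phi 24.4 r 25.4 p 0.64
ptr phi 17.1 r 23.2 p 0.87
ptr phi 21.3 r 26.5 p 0.79
tip in dial x,y,z [-21.7 -10.9  15.8] q [-0.4495  0.5673  1.9894 -0.0117  0.5882 -2.5603] F [-0.0027 -0.1986 -0.1708] M [0.0845 0.0805 0.058 ]
[  0.0061 -34.7893  -6.706   -0.0594   0.0245   0.0002]
```

No contact is felt although the tip centre should be over the bar. The tip must be higher than modelled, so I'll back off beside the skirt and touch the panel to find the tip height.

Emit:
{"fn": "move_arm", "kwargs": {
  "series": "0 -10 0 0 0 0; 0 -20 0 0 0 0; 0 -30 0 0 0 0; 0 -32 3 0 0 0; 0 -32 5 0 0 0; 0 -32 5 0 0 0; 0 -32 5 0 0 0"
}}

```text
time: 20.98
position: [0.456, -0.1182, 0.0678]
tool_rot: [-0.271, 0.962, -0.001, -0.004]
ft_force: [0.1, -0.0, -0.1]
grip_width: 0.0005
grip_force: 0.0
```

Emit:
{"fn": "move_arm", "kwargs": {
  "series": "0 0 1.5 0 0 0; 0 0 3 0 0 0; 0 0 3 0 0 0"
}}

```text
time: 21.23
position: [0.4564, -0.1182, 0.0649]
tool_rot: [-0.272, 0.962, -0.001, -0.004]
ft_force: [-0.6, 0.5, 0.0]
grip_width: 0.0007
grip_force: 0.0
```

```bash
python3 -c "
from h import *
ptr(1)"
```

```text
ptr phi 22.6 r 25.4 p 0.96
tip in dial x,y,z [ -9.  -39.1   5. ] q [-0.4868  0.5993  1.9389 -0.0115  0.6069 -2.5981] F [ 0.2854  0.1135 -0.6472] M [0.061  0.0861 0.0071]
```

Emit:
{"fn": "move_arm", "kwargs": {
  "series": "0 0 1 0 0 0; 0 0 2 0 0 0; 0 0 2 0 0 0"
}}

```text
time: 21.58
position: [0.4566, -0.1186, 0.063]
tool_rot: [-0.271, 0.962, -0.001, -0.003]
ft_force: [0.1, -0.4, -0.8]
grip_width: 0.0007
grip_force: 0.0
```

Emit:
{"fn": "move_arm", "kwargs": {
  "series": "0 0 1 0 0 0; 0 0 2 0 0 0; 0 0 2 0 0 0"
}}

```text
time: 21.83
position: [0.4566, -0.1186, 0.061]
tool_rot: [-0.271, 0.962, -0.001, -0.004]
ft_force: [-0.5, -0.5, 0.1]
grip_width: 0.0003
grip_force: 0.0
```

Emit:
{"fn": "move_arm", "kwargs": {
  "series": "0 0 1 0 0 0; 0 0 1.5 0 0 0; 0 0 1.5 0 0 0"
}}

```text
time: 22.08
position: [0.4566, -0.1186, 0.0595]
tool_rot: [-0.271, 0.962, -0.001, -0.004]
ft_force: [0.4, -0.6, 0.2]
grip_width: 0.0003
grip_force: 0.0
```

Emit:
{"fn": "move_arm", "kwargs": {
  "series": "0 0 1 0 0 0; 0 0 2 0 0 0; 0 0 2 0 0 0"
}}

```text
time: 22.33
position: [0.4566, -0.1186, 0.0575]
tool_rot: [-0.271, 0.962, -0.001, -0.004]
ft_force: [0.3, -0.4, 0.4]
grip_width: 0.0001
grip_force: 0.0
```

Emit:
{"fn": "move_arm", "kwargs": {
  "series": "0 0 1 0 0 0; 0 0 2 0 0 0; 0 0 2 0 0 0"
}}

```text
time: 22.58
position: [0.4566, -0.1186, 0.0555]
tool_rot: [-0.271, 0.962, -0.001, -0.004]
ft_force: [-0.1, 0.2, 0.3]
grip_width: 0.0006
grip_force: 0.0
```

Emit:
{"fn": "move_arm", "kwargs": {
  "series": "0 0 1 0 0 0; 0 0 2 0 0 0; 0 0 2 0 0 0"
}}

```text
time: 22.83
position: [0.4565, -0.1186, 0.0535]
tool_rot: [-0.271, 0.962, -0.001, -0.004]
ft_force: [0.5, -0.1, 0.6]
grip_width: 0.0002
grip_force: 0.0
```

Emit:
{"fn": "move_arm", "kwargs": {
  "series": "0 0 1 0 0 0; 0 0 2 0 0 0; 0 0 2 0 0 0"
}}

```text
time: 23.08
position: [0.4566, -0.1186, 0.0515]
tool_rot: [-0.271, 0.962, -0.001, -0.004]
ft_force: [0.5, -0.1, -0.4]
grip_width: 0.0003
grip_force: 0.0
```

Emit:
{"fn": "move_arm", "kwargs": {
  "series": "0 0 1 0 0 0; 0 0 2 0 0 0; 0 0 2 0 0 0"
}}

```text
time: 23.33
position: [0.4565, -0.1186, 0.0495]
tool_rot: [-0.271, 0.962, -0.001, -0.004]
ft_force: [-0.2, -1.2, 0.3]
grip_width: 0.0004
grip_force: 0.0
```

```bash
python3 -c "
from h import *
ptr(1)
c=snap('scene')
for t in ('dial_centre','lid','stirrer'): print(t,[(np.round(a['xyz'],4),round(a['p'],2)) for a in robot.tip_of(c,t)[:2]])
o=robot.get_obs(); print(o['joint_torque'])"
```

```text
ptr phi 22.0 r 27.1 p 0.89
tip in dial x,y,z [-12.1 -39.4 -10.2] q [-0.4874  0.6311  1.9462 -0.0123  0.5677 -2.5975] F [-0.28    0.0776 -0.397 ] M [ 0.0624  0.0578 -0.023 ]
dial_centre [(array([ 0.4667, -0.0798,  0.0441]), 0.96), (array([ 0.4831, -0.0682,  0.0602]), 0.66)]
lid [(array([ 0.5948, -0.207 , -0.0023]), 0.53)]
stirrer [(array([ 0.5462, -0.0706, -0.0026]), 0.64)]
[ -0.0009 -37.0754  -6.272   -0.058    0.0201   0.0002]
```

Emit:
{"fn": "move_arm", "kwargs": {
  "series": "0 0 1 0 0 0; 0 0 2 0 0 0; 0 0 2 0 0 0"
}}

```text
time: 23.88
position: [0.4565, -0.1187, 0.0475]
tool_rot: [-0.271, 0.962, -0.001, -0.004]
ft_force: [0.2, -0.7, 0.3]
grip_width: 0.0006
grip_force: 0.0
```

Emit:
{"fn": "move_arm", "kwargs": {
  "series": "0 0 1 0 0 0; 0 0 2 0 0 0; 0 0 2 0 0 0"
}}

```text
time: 24.13
position: [0.4565, -0.1186, 0.0455]
tool_rot: [-0.271, 0.962, -0.001, -0.004]
ft_force: [-0.4, -0.2, 0.6]
grip_width: 0.0006
grip_force: 0.0
```

```bash
python3 -c "
from h import *
where(); o=robot.get_obs(); print(o['joint_torque'])
# gripper dark pixels in scene: lowest dark region near projected TCP
c=snap('scene'); R=Ro.from_quat(o['tool_rot']).as_matrix();P=o['position']
print('tip px',proj(c,P+R[:,2]*.022),'tcp px',proj(c,P))
g=cv2.cvtColor(c['img'],cv2.COLOR_RGB2GRAY)
np.savetxt('/dev/stdout',g[180:222:2,340:380:2],fmt='%3d')"
```

```text
tip in dial x,y,z [-13.1 -39.3 -14.2] q [-0.4874  0.6396  1.948  -0.0125  0.5575 -2.5973] F [-0.3665 -0.1547  0.6276] M [0.0195 0.0135 0.0621]
[ -0.0103 -37.2313  -6.0765  -0.0576   0.0012   0.0002]
tip px [349.  205.5] tcp px [350.  198.7]
73  73  60  55  59  59  57  60  56  56  59  60  59  57  61  64  55  59  60  65
 88  95  69  54  56  56  58  57  57  58  60  57  60  60  60  62  61  62  59  64
 85  98  77  47  57  65  76  58  61  57  60  60  58  58  61  60  61  69  79  64
 72  93  80  52  57  61  61  60  66  75  56  57  59  57  62  54  57  65  69  55
 66  79  73  42  50  55  58  54  53  63  56  51  54  52  51  49  51  53  51  52
 65  73  58  41  46  50  46  46  51  49  52  48  47  49  50  49  46  45  43  48
 71  89  57  44  47  44  42  44  43  43  45  41  43  41  44  45  46  46  46  58
 71  73  60  42  42  48  42  44  42  38  41  43  48  42  45  46  44  46  45  55
 61  67  60  45  52  57  44  40  40  45  42  47  39  43  39  46  50  52  57  63
 97  65  48  40  44  41  43  43  46  49  50  55  96 114 115 126 139 171 160 155
 48  57  54  45  44  46  46  65 108  91  89 101 189 186 174 194 204 190 190 187
 46  46  43  44  47  45  48  68 111  97 100 123 205 184 179 165 162 190 224 215
 54  47  57  64  61  56  53  79  97  95 100 161 206 188 192 195 198 217 219 209
 97  77  95 117 116 111 109 101  96  96 104 187 189 205 201 199 187 189 177 174
 82  76  98 117 116 118 123 104  95 101 125 208 183 181 172 170 179 176 174 181
 73  72  94 108 118 120 118  90  95 100 159 211 183 178 174 161 172 200 196 192
 71  73  97 123 120 119  99  86 100 106 193 209 194 196 191 167 180 192 184 177
 73  73  82  90 106  90  76  98 100 123 207 188 193 195 176 189 202 204 190 185
```

Emit:
{"fn": "move_arm", "kwargs": {
  "series": "0 0 1 0 0 0; 0 0 2 0 0 0; 0 0 2 0 0 0"
}}

```text
time: 24.43
position: [0.4567, -0.1187, 0.0436]
tool_rot: [-0.271, 0.962, -0.001, -0.003]
ft_force: [0.0, -0.4, 1.7]
grip_width: 0.0006
grip_force: 0.7
```

Emit:
{"fn": "move_arm", "kwargs": {
  "series": "0 0 1 0 0 0; 0 0 2 0 0 0; 0 0 2 0 0 0"
}}

```text
time: 24.68
position: [0.4566, -0.1188, 0.0425]
tool_rot: [-0.271, 0.962, -0.001, -0.003]
ft_force: [-1.9, 1.0, 10.6]
grip_width: 0.0006
grip_force: 5.5
```

```bash
python3 -c "
from h import *
where(); o=robot.get_obs(); print(o['joint_torque'])
for n in ('scene','top'):
  c=snap(n)
  for t in ('lid','beaker','second_glass','dial_pointer','dial_centre'): print(n,t,[(np.round(a['xyz'],3),round(a['p'],2)) for a in robot.tip_of(c,t)[:2]])
"
```

```text
tip in dial x,y,z [-13.6 -39.5 -17.2] q [-0.4875  0.6458  1.9495 -0.0128  0.5491 -2.5972] F [-1.9112  0.9505 10.5598] M [0.1879 0.216  0.0341]
[  0.0256 -32.3383  -5.7716  -0.0204  -0.4764   0.0183]
scene lid []
scene beaker [(array([ 0.439,  0.073, -0.004]), 0.76)]
scene second_glass [(array([ 0.596, -0.205,  0.001]), 0.55)]
scene dial_pointer [(array([ 0.48 , -0.068,  0.061]), 0.97)]
scene dial_centre [(array([ 0.464, -0.078,  0.038]), 0.66)]
top lid [(array([ 0.491, -0.229,  0.002]), 0.69)]
top beaker [(array([ 0.44 ,  0.072, -0.001]), 0.75)]
top second_glass [(array([ 0.591, -0.208, -0.003]), 0.74)]
top dial_pointer [(array([ 0.481, -0.065,  0.058]), 0.76)]
top dial_centre [(array([ 0.466, -0.083,  0.04 ]), 0.61)]
```

The panel was touched at TCP z ≈ 0.0436, so the tip ends about 18 mm higher than nominal. I'll raise clear of the skirt and approach the bar.

Emit:
{"fn": "move_arm", "kwargs": {
  "series": "0 0 -4 0 0 0; 0 0 -8 0 0 0; 0 0 -11 0 0 0; -2 0 -11 0 0 0; -3 2 -11 0 0 0; -3 2 -11 0 0 0"
}}

```text
time: 25.78
position: [0.458, -0.115, 0.0525]
tool_rot: [-0.271, 0.962, -0.001, -0.004]
ft_force: [-0.3, 0.3, 0.2]
grip_width: 0.0
grip_force: 0.0
```

Emit:
{"fn": "move_arm", "kwargs": {
  "series": "0 1.5 0 0 0 0; 0 3 0 0 0 0; 0 3 0 0 0 0"
}}

```text
time: 26.03
position: [0.4561, -0.1124, 0.0524]
tool_rot: [-0.271, 0.962, -0.001, -0.004]
ft_force: [0.2, 0.5, 0.5]
grip_width: 0.0004
grip_force: 0.0
```

```bash
python3 -c "
from h import *
where(); p,R=vpose(27,20,-5); goal(p,R)
"
```

```text
tip in dial x,y,z [-11.7 -33.1  -7.4] q [-0.4758  0.6241  1.9493 -0.0121  0.5726 -2.5863] F [0.1565 0.5315 0.4962] M [ 0.0794  0.0573 -0.0281]
t 26.03 pos [ 0.4561 -0.1124  0.0524] F [0.1565 0.5315 0.4962] w 0.0004
shift [-1.   4.3 -2.2] rot [ 0.  -0.5  0. ]
```

Emit:
{"fn": "move_arm", "kwargs": {
  "series": "0 0 -2 0 0 0; -1 1 -2 0 0 0; -1 2 -2 0 0 0; -1 2 -2 0 0 0"
}}

```text
time: 26.37
position: [0.4563, -0.1104, 0.0547]
tool_rot: [-0.271, 0.962, -0.001, -0.003]
ft_force: [-0.2, -0.3, 1.1]
grip_width: 0.0005
grip_force: 0.0
```

Emit:
{"fn": "move_arm", "kwargs": {
  "series": "0 1 0 0 0 0; 0 2 0 0 0 0; 0 2 0 0 0 0"
}}

```text
time: 26.62
position: [0.4551, -0.1087, 0.0546]
tool_rot: [-0.271, 0.962, -0.001, -0.004]
ft_force: [-0.8, -0.3, -0.6]
grip_width: 0.0007
grip_force: 0.0
```

Emit:
{"fn": "move_arm", "kwargs": {
  "series": "0 0.7 0 0 0 0; 0 1.5 0 0 0 0; 0 1.5 0 0 0 0"
}}

```text
time: 26.87
position: [0.4544, -0.1074, 0.0546]
tool_rot: [-0.271, 0.962, -0.001, -0.004]
ft_force: [0.6, -0.2, -0.0]
grip_width: 0.0003
grip_force: 0.0
```

```bash
python3 -c "
from h import *
where(); p,R=vpose(27,20,-5); goal(p,R)
"
```

```text
tip in dial x,y,z [-12.5 -28.   -5. ] q [-0.4678  0.6178  1.9557 -0.0121  0.5717 -2.5781] F [ 0.6372 -0.1985 -0.0466] M [0.0965 0.0236 0.0113]
t 26.87 pos [ 0.4544 -0.1074  0.0546] F [ 0.6372 -0.1985 -0.0466] w 0.0003
shift [ 0.1 -0.7 -0.1] rot [-0.  -0.4  0. ]
```

Emit:
{"fn": "move_arm", "kwargs": {
  "series": "0 0.7 0 0 0 0; 0 1.5 0 0 0 0; 0 1.5 0 0 0 0"
}}

```text
time: 27.12
position: [0.4536, -0.1062, 0.0546]
tool_rot: [-0.271, 0.962, -0.001, -0.004]
ft_force: [-0.0, -0.5, 0.1]
grip_width: 0.0006
grip_force: 0.0
```

Emit:
{"fn": "move_arm", "kwargs": {
  "series": "0 0.7 0 0 0 0; 0 1.5 0 0 0 0; 0 1.5 0 0 0 0"
}}

```text
time: 27.37
position: [0.4528, -0.1049, 0.0546]
tool_rot: [-0.271, 0.962, -0.001, -0.004]
ft_force: [-0.3, -0.0, 0.2]
grip_width: 0.0004
grip_force: 0.0
```

Emit:
{"fn": "move_arm", "kwargs": {
  "series": "0 0.7 0 0 0 0; 0 1.5 0 0 0 0; 0 1.5 0 0 0 0"
}}

```text
time: 27.62
position: [0.4521, -0.1036, 0.0546]
tool_rot: [-0.271, 0.962, -0.001, -0.004]
ft_force: [-0.3, -0.3, -0.4]
grip_width: 0.0001
grip_force: 0.0
```

Emit:
{"fn": "move_arm", "kwargs": {
  "series": "0 0.7 0 0 0 0; 0 1.5 0 0 0 0; 0 1.5 0 0 0 0"
}}

```text
time: 27.87
position: [0.4513, -0.1023, 0.0546]
tool_rot: [-0.271, 0.962, -0.001, -0.004]
ft_force: [-0.4, -0.1, -0.0]
grip_width: 0.0002
grip_force: 0.0
```

Emit:
{"fn": "move_arm", "kwargs": {
  "series": "0 0.7 0 0 0 0; 0 1.5 0 0 0 0; 0 1.5 0 0 0 0"
}}

```text
time: 28.12
position: [0.451, -0.1016, 0.0547]
tool_rot: [-0.272, 0.962, -0.002, -0.003]
ft_force: [-0.8, -3.1, 0.3]
grip_width: 0.0006
grip_force: 0.7
```

```bash
python3 -c "
from h import *
ptr(2)
"
```

```text
ptr phi 20.5 r 26.2 p 0.93
ptr phi 18.1 r 25.5 p 0.71
ptr phi -86.8 r 3.6 p 0.23
tip in dial x,y,z [-15.5 -21.9  -4.3] q [-0.4594  0.6146  1.9681 -0.0125  0.5616 -2.5693] F [ 0.1511 -2.3856 -0.3075] M [-0.2811  0.0069 -0.0132]
```

```bash
cat >> h.py <<'E'
def rel(phi0,phis,s0=11.8,s1=11.8,h=-4.5,r=24.5):
    p0,R0=vpose(phi0,s0,h,r)
    for ph in phis:
        p,R=vpose(ph,s1,h,r); print(ph,(R0.T@(p-p0)*1000).round(1),np.degrees(Ro.from_matrix(R0.T@R).as_rotvec()).round(1))
E
python3 -c "
from h import *
rel(27,[23,19,17,15,13,11,9,7])
rel(10,[6,2,-2,-6,-10,-14,-17])
"
```

```text
23 [0.7 1.7 0.3] [0.  0.  4.1]
19 [1.3 3.5 0.6] [0.  0.  8.1]
17 [1.6 4.4 0.7] [ 0.   0.  10.1]
15 [1.8 5.3 0.8] [ 0.   0.  12.2]
13 [2.  6.3 0.9] [ 0.   0.  14.2]
11 [2.2 7.2 1.1] [ 0.   0.  16.3]
9 [2.3 8.1 1.2] [ 0.   0.  18.3]
7 [2.4 9.1 1.3] [ 0.   0.  20.3]
6 [0.7 1.7 0.2] [0.  0.  4.1]
2 [1.4 3.5 0.4] [0.  0.  8.2]
-2 [1.8 5.3 0.6] [ 0.   0.  12.2]
-6 [2.2 7.2 0.7] [ 0.   0.  16.3]
-10 [2.4 9.1 0.8] [ 0.   0.  20.4]
-14 [ 2.6 11.   0.9] [ 0.   0.  24.5]
-17 [ 2.5 12.4  1. ] [ 0.   0.  27.5]
```

Emit:
{"fn": "move_arm", "kwargs": {
  "series": "0.7 1.7 0.3 0 0 4; 1.3 3.5 0.6 0 0 8; 1.6 4.4 0.7 0 0 10; 1.8 5.3 0.8 0 0 12; 1.8 5.3 0.8 0 0 12"
}}

```text
time: 28.73
position: [0.4473, -0.099, 0.0542]
tool_rot: [-0.169, 0.986, -0.003, -0.002]
ft_force: [-1.4, -6.0, 1.8]
grip_width: 0.0006
grip_force: 2.6
```

```bash
python3 -c "
from h import *
ptr(2)
"
```

```text
ptr phi 11.2 r 23.6 p 0.9
ptr phi 11.4 r 24.7 p 0.73
tip in dial x,y,z [-18.9 -19.2  -4.1] q [-0.4574  0.6127  1.9798 -0.0147  0.5495 -2.3568] F [-0.2025 -5.9872  1.2436] M [-0.9589  0.1827  0.0286]
```

Emit:
{"fn": "move_arm", "kwargs": {
  "series": "0.2 0.8 0.1 0 0 2; 0.5 1.7 0.2 0 0 4; 0.5 1.7 0.2 0 0 4"
}}

```text
time: 29.18
position: [0.4456, -0.0967, 0.0538]
tool_rot: [-0.135, 0.991, -0.002, -0.003]
ft_force: [-0.1, -2.5, 1.4]
grip_width: 0.0001
grip_force: 1.4
```

```bash
python3 -c "
from h import *
ptr(2)
"
```

```text
ptr phi -1.8 r 27.4 p 0.63
ptr phi -2.6 r 23.8 p 0.91
tip in dial x,y,z [-20.9 -16.2  -4.2] q [-0.4545  0.6127  1.9846 -0.0126  0.5478 -2.2856] F [-0.5673 -3.0849  1.0783] M [-0.3686  0.1306 -0.0226]
```

```bash
python3 -c "
from h import *
ptr(4)
c=snap('top'); print([np.round(a['xyz'],4) for a in robot.tip_of(c,'dial_pointer')[:2]])
"
```

```text
ptr phi -3.5 r 26.1 p 0.67
ptr phi -2.0 r 24.3 p 0.62
ptr phi -2.6 r 26.7 p 0.58
ptr phi -3.4 r 26.9 p 0.83
tip in dial x,y,z [-21.  -16.   -4.3] q [-0.4543  0.6129  1.9847 -0.0124  0.5477 -2.2851] F [-0.7786 -2.2894  1.5816] M [-0.2817  0.1633  0.0098]
[array([ 0.4851, -0.0769,  0.0551])]
```

Emit:
{"fn": "move_arm", "kwargs": {
  "series": "0 -1.5 0 0 0 0; 0 -3 0 0 0 0; 0 -3 0 0 0 0; 0 -3 0 0 0 0; 0 -3 0 0 0 0; 0 -3 0 0 0 0"
}}

```text
time: 30.38
position: [0.446, -0.099, 0.0536]
tool_rot: [-0.135, 0.991, -0.002, -0.003]
ft_force: [-0.2, -0.5, 0.5]
grip_width: 0.0003
grip_force: 0.0
```

```bash
python3 -c "
from h import *
ptr(3)
"
```

```text
ptr phi -1.9 r 24.9 p 0.7
ptr phi -3.4 r 24.3 p 0.62
ptr phi -10.7 r 25.4 p 0.74
tip in dial x,y,z [-20.2 -19.1  -4.4] q [-0.4594  0.6136  1.9811 -0.0124  0.5502 -2.29  ] F [ 0.7482 -0.5749  0.4742] M [ 0.0218  0.0046 -0.0277]
```

```bash
python3 -c "
from h import *
p,R=vpose(-5,19,-4.5,24.5);goal(p,R)
rel(-5,[-9,-13,-15,-17,-19,-21,-23,-25],14,14)
"
```

```text
t 30.68 pos [ 0.4462 -0.0991  0.0537] F [ 0.7482 -0.5749  0.4742] w 0.0005
shift [5.1 3.4 1.3] rot [-0.2 -0.4 16.6]
-9 [0.9 1.7 0.2] [0.  0.  4.1]
-13 [1.7 3.5 0.3] [0.  0.  8.2]
-15 [2.  4.5 0.3] [ 0.   0.  10.2]
-17 [2.3 5.4 0.4] [ 0.   0.  12.2]
-19 [2.6 6.3 0.4] [ 0.   0.  14.3]
-21 [2.9 7.3 0.4] [ 0.   0.  16.3]
-23 [3.1 8.3 0.5] [ 0.   0.  18.3]
-25 [3.3 9.2 0.5] [ 0.   0.  20.3]
```

Emit:
{"fn": "move_arm", "kwargs": {
  "series": "2 0 0.3 0 0 6; 4 1 0.7 0 0 12; 5 3.4 1.3 0 0 17; 5 3.4 1.3 0 0 17; 5 3.4 1.3 0 0 17"
}}

```text
time: 31.1
position: [0.4404, -0.0971, 0.0524]
tool_rot: [0.012, 1.0, -0.002, -0.003]
ft_force: [0.1, -0.4, 0.2]
grip_width: 0.0004
grip_force: 0.0
```

Emit:
{"fn": "move_arm", "kwargs": {
  "series": "0 1 0 0 0 0; 0 2 0 0 0 0; 0 2 0 0 0 0"
}}

```text
time: 31.35
position: [0.4407, -0.0952, 0.0524]
tool_rot: [0.013, 1.0, -0.002, -0.003]
ft_force: [0.1, -0.0, -0.4]
grip_width: 0.0001
grip_force: 0.1
```

Emit:
{"fn": "move_arm", "kwargs": {
  "series": "0 1 0 0 0 0; 0 1.5 0 0 0 0; 0 1.5 0 0 0 0"
}}

```text
time: 31.6
position: [0.4405, -0.0938, 0.0524]
tool_rot: [0.013, 1.0, -0.002, -0.003]
ft_force: [-1.2, -1.4, 0.5]
grip_width: 0.0005
grip_force: 1.0
```

```bash
python3 -c "
from h import *
where()
"
```

```text
tip in dial x,y,z [-25.7 -13.4  -4.6] q [-0.4541  0.6126  1.9982 -0.0133  0.5341 -1.9877] F [-1.1611 -1.4379  0.53  ] M [-0.3044  0.1521  0.0027]
```

Emit:
{"fn": "move_arm", "kwargs": {
  "series": "0.5 0.9 0.1 0 0 2; 0.9 1.7 0.2 0 0 4; 1.3 2.6 0.2 0 0 6; 1.7 3.5 0.3 0 0 8; 2 4.5 0.3 0 0 10; 2 4.5 0.3 0 0 10"
}}

```text
time: 32.1
position: [0.4385, -0.0892, 0.0521]
tool_rot: [0.101, 0.995, -0.002, -0.003]
ft_force: [-0.5, -1.6, -0.5]
grip_width: 0.0005
grip_force: 0.7
```

```bash
python3 -c "
from h import *
ptr(2)
"
```

```text
ptr phi -15.7 r 23.7 p 0.72
ptr phi -18.7 r 23.5 p 0.66
tip in dial x,y,z [-27.4  -8.5  -4.6] q [-0.4465  0.6118  2.0054 -0.0126  0.5284 -1.8061] F [-0.7194 -1.2152  0.2376] M [-0.222   0.1342  0.0406]
```

Emit:
{"fn": "move_arm", "kwargs": {
  "series": "0.2 0.9 0 0 0 2; 0.4 1.6 0.1 0 0 3; 0.4 1.6 0.1 0 0 3; 0.4 1.6 0.1 0 0 3"
}}

```text
time: 32.63
position: [0.4385, -0.0873, 0.0519]
tool_rot: [0.126, 0.992, -0.002, -0.003]
ft_force: [0.2, 0.1, 0.8]
grip_width: 0.0005
grip_force: 0.1
```

```bash
python3 -c "
from h import *
ptr(3)
"
```

```text
ptr phi -29.6 r 26.4 p 0.66
ptr phi -30.9 r 26.8 p 0.63
ptr phi -23.6 r 26.7 p 0.73
tip in dial x,y,z [-27.   -7.   -4.8] q [-0.443   0.6118  2.006  -0.0126  0.527  -1.7499] F [ 0.2572 -0.3466  0.6122] M [ 0.0184 -0.0666 -0.016 ]
```

```bash
python3 -c "
from h import *
rel(-19,[-23,-27,-31,-33,-37,-41,-43,-45,-47],15,15,-4.5,25)
rel(-46,[-50,-54,-58,-60,-64,-68,-70,-72,-74],15,15,-4.5,25)
"
```

```text
-23 [1.  1.8 0.1] [0.  0.  4.1]
-27 [1.9 3.6 0.1] [0.  0.  8.1]
-31 [2.6 5.5 0.1] [ 0.   0.  12.2]
-33 [2.9 6.5 0.1] [ 0.   0.  14.2]
-37 [3.5 8.4 0.1] [ 0.   0.  18.2]
-41 [ 3.9 10.4  0. ] [ 0.   0.  22.2]
-43 [ 4.  11.4 -0. ] [ 0.   0.  24.2]
-45 [ 4.1 12.5 -0. ] [ 0.   0.  26.2]
-47 [ 4.2 13.5 -0.1] [ 0.   0.  28.2]
-50 [ 1.   1.8 -0.1] [0. 0. 4.]
-54 [ 1.9  3.6 -0.3] [0. 0. 8.]
-58 [ 2.7  5.5 -0.4] [ 0.   0.  11.9]
-60 [ 3.   6.4 -0.5] [ 0.   0.  13.9]
-64 [ 3.5  8.4 -0.7] [ 0.   0.  17.9]
-68 [ 4.  10.3 -1. ] [ 0.   0.  21.8]
-70 [ 4.1 11.3 -1.1] [ 0.   0.  23.8]
-72 [ 4.3 12.3 -1.2] [ 0.   0.  25.8]
-74 [ 4.3 13.4 -1.4] [ 0.   0.  27.7]
```

Emit:
{"fn": "move_arm", "kwargs": {
  "series": "0 0 0 0 0 0; 0 0 0 0 0 0; 0 0 0 0 0 0; 1 1.8 0.1 0 0 4; 1.9 3.6 0.1 0 0 8; 2.6 5.5 0.1 0 0 12; 2.6 5.5 0.1 0 0 12"
}}

```text
time: 33.52
position: [0.4379, -0.0827, 0.052]
tool_rot: [0.23, 0.973, -0.004, -0.002]
ft_force: [-2.6, -6.5, -0.3]
grip_width: 0.0002
grip_force: 2.9
```

```bash
python3 -c "
from h import *
ptr(2)
"
```

```text
ptr phi -35.7 r 24.1 p 0.58
ptr phi -29.8 r 27.2 p 0.78
tip in dial x,y,z [-27.6  -2.2  -4.7] q [-0.4331  0.6107  2.0111 -0.0154  0.5217 -1.5287] F [-1.2459 -6.8401 -0.116 ] M [-0.9648  0.2964 -0.002 ]
```

Emit:
{"fn": "move_arm", "kwargs": {
  "series": "0.5 0.9 0 0 0 2; 0.9 1.8 0 0 0 4; 0.9 1.8 0 0 0 4"
}}

```text
time: 33.97
position: [0.4377, -0.0811, 0.0519]
tool_rot: [0.263, 0.965, -0.004, -0.002]
ft_force: [-2.5, -8.4, -0.2]
grip_width: 0.0004
grip_force: 3.8
```

```bash
python3 -c "
from h import *
ptr(2)
"
```

```text
ptr phi -40.6 r 27.7 p 0.64
ptr phi -35.3 r 28.5 p 0.51
tip in dial x,y,z [-27.6  -0.5  -4.7] q [-0.4294  0.6104  2.012  -0.0163  0.5212 -1.4546] F [-1.5878 -7.0091  0.3381] M [-1.2063  0.4139 -0.0558]
```

Emit:
{"fn": "move_arm", "kwargs": {
  "series": "0.3 0.7 0 0 0 1.5; 0.7 1.4 0 0 0 3; 0.7 1.4 0 0 0 3"
}}

```text
time: 34.42
position: [0.4375, -0.0785, 0.0519]
tool_rot: [0.289, 0.957, -0.003, -0.002]
ft_force: [-0.5, -1.9, 0.9]
grip_width: 0.0002
grip_force: 1.1
```

```bash
python3 -c "
from h import *
ptr(2)
"
```

```text
ptr phi -49.7 r 26.5 p 0.58
ptr phi -54.4 r 26.8 p 0.68
tip in dial x,y,z [-27.5   2.5  -4.8] q [-0.4242  0.6105  2.013  -0.0129  0.5214 -1.3995] F [-0.0612 -1.8986  2.1018] M [-0.3183  0.1265  0.0016]
```

Emit:
{"fn": "move_arm", "kwargs": {
  "series": "0 -1.5 0 0 0 0; 0 -3 0 0 0 0; 0 -3 0 0 0 0; 0 -3 0 0 0 0; 0 -3 0 0 0 0; 0 -3 0 0 0 0"
}}

```text
time: 35.12
position: [0.4358, -0.0803, 0.0518]
tool_rot: [0.288, 0.958, -0.003, -0.002]
ft_force: [0.3, 0.7, 0.3]
grip_width: 0.0006
grip_force: 0.0
```

```bash
python3 -c "
from h import *
ptr(3)
p,R=vpose(-58,19.5,-4,24.5);goal(p,R)
"
```

```text
ptr phi -53.0 r 26.9 p 0.79
ptr phi -48.7 r 27.9 p 0.64
ptr phi -56.4 r 23.3 p 0.78
tip in dial x,y,z [-29.4   0.3  -4.4] q [-0.431   0.6098  2.0161 -0.0129  0.5192 -1.4058] F [-0.2062  0.1865 -0.4441] M [-0.0336 -0.0113  0.0384]
t 35.42 pos [ 0.4358 -0.0804  0.0518] F [-0.2062  0.1865 -0.4441] w 0.0006
shift [ 6.4  7.9 -0.4] rot [-0.4 -0.1 21. ]
```

Emit:
{"fn": "move_arm", "kwargs": {
  "series": "3 1 0 0 0 6; 5 3 0 0 0 12; 6.4 5.5 -0.4 0 0 18; 6.4 7 -0.4 0 0 21; 6.4 7 -0.4 0 0 21; 6.4 7 -0.4 0 0 21"
}}

```text
time: 35.92
position: [0.4344, -0.071, 0.0522]
tool_rot: [0.457, 0.889, -0.003, -0.002]
ft_force: [-0.6, -0.8, -0.6]
grip_width: 0.0004
grip_force: 0.0
```

Emit:
{"fn": "move_arm", "kwargs": {
  "series": "0 1 0 0 0 0; 0 2 0 0 0 0; 0 2 0 0 0 0"
}}

```text
time: 36.17
position: [0.4354, -0.0698, 0.0522]
tool_rot: [0.458, 0.889, -0.003, -0.002]
ft_force: [-2.3, -1.2, 2.0]
grip_width: 0.0005
grip_force: 1.0
```

```bash
python3 -c "
from h import *
ptr(2)
"
```

```text
ptr phi -55.4 r 26.2 p 0.64
ptr phi -51.0 r 25.5 p 0.66
tip in dial x,y,z [-28.9  10.9  -4.2] q [-0.4087  0.6081  2.0204 -0.013   0.5178 -1.0171] F [-2.225   0.1331  1.4879] M [-0.1839  0.4468  0.0404]
```

Emit:
{"fn": "move_arm", "kwargs": {
  "series": "0.5 0.9 -0.1 0 0 2; 1 1.8 -0.1 0 0 4; 1.5 2.7 -0.2 0 0 6; 1.9 3.6 -0.3 0 0 8; 1.9 3.6 -0.3 0 0 8"
}}

```text
time: 36.78
position: [0.437, -0.0663, 0.0525]
tool_rot: [0.519, 0.855, -0.004, -0.002]
ft_force: [-3.3, -3.1, 3.0]
grip_width: 0.0006
grip_force: 2.2
```

```bash
python3 -c "
from h import *
ptr(2)
"
```

```text
ptr phi -60.7 r 29.0 p 0.93
ptr phi -65.2 r 25.4 p 0.54
tip in dial x,y,z [-27.   14.4  -4.3] q [-0.3993  0.6081  2.0173 -0.0131  0.5213 -0.8683] F [-3.4708 -3.1803  3.8725] M [-0.4628  0.6739  0.009 ]
```

Emit:
{"fn": "move_arm", "kwargs": {
  "series": "0.4 0.9 -0.1 0 0 2; 0.8 1.8 -0.2 0 0 4; 0.8 1.8 -0.2 0 0 4"
}}

```text
time: 37.23
position: [0.4396, -0.0645, 0.0525]
tool_rot: [0.549, 0.836, -0.003, -0.001]
ft_force: [-0.5, 0.4, -1.2]
grip_width: 0.0004
grip_force: 0.3
```

```bash
python3 -c "
from h import *
ptr(2)
"
```

```text
ptr phi -71.2 r 24.7 p 0.59
ptr phi -72.5 r 23.8 p 0.78
tip in dial x,y,z [-24.2  15.5  -4.7] q [-0.3944  0.6086  2.0132 -0.0121  0.5219 -0.7945] F [-0.0585  0.6986  0.3231] M [-0.0358  0.0291 -0.0225]
```

```bash
python3 -c "
from h import *
ptr(4)
"
```

```text
ptr phi -73.8 r 27.0 p 0.89
ptr phi -86.1 r 24.3 p 0.65
ptr phi -71.6 r 26.5 p 0.81
ptr phi -69.7 r 3.6 p 0.68
ptr phi -75.8 r 25.1 p 0.64
tip in dial x,y,z [-24.9  15.6  -4.5] q [-0.3947  0.6084  2.0139 -0.0125  0.5228 -0.7939] F [-0.642   0.0826  0.0536] M [-0.048  -0.0377  0.0613]
```

Force is gone and the pointer has moved on to the fourth stop. Retreating.

Emit:
{"fn": "move_arm", "kwargs": {
  "series": "0 -3 0 0 0 0; 0 -6 0 0 0 0; 0 -10 -3 0 0 0; 0 -12 -25 0 0 0; 0 -12 -55 0 0 0; 0 -12 -90 0 0 0; 0 -12 -125 0 0 0; 0 -12 -160 0 0 0"
}}

```text
time: 38.5
position: [0.4278, -0.0686, 0.2143]
tool_rot: [0.548, 0.836, -0.004, -0.002]
ft_force: [1.0, -0.6, -0.6]
grip_width: 0.0003
grip_force: 0.0
```

Emit:
{"fn": "move_arm", "kwargs": {
  "series": "40 0 0 0 0 0; 80 0 0 0 0 0; 120 0 0 0 0 0; 160 0 0 0 0 0; 200 0 0 0 0 0; 200 0 0 0 0 0; 200 0 0 0 0 0; 200 0 0 0 0 0"
}}

```text
time: 39.17
position: [0.3494, 0.1145, 0.2126]
tool_rot: [0.548, 0.837, -0.003, -0.001]
ft_force: [0.9, -0.0, -0.1]
grip_width: 0.0004
grip_force: 0.0
```

```bash
python3 -c "
from h import *
ptr(3)
for n in ('top','scene'):
  c=snap(n)
  for t in ('dial_pointer','sample_glass','plate_centre','beaker','lid','marker','second_glass'): print(n,t,[(np.round(a['xyz'],4),round(a['p'],2)) for a in robot.tip_of(c,t)[:3]])
"
```

```text
ptr phi -81.4 r 25.8 p 0.57
ptr phi -76.7 r 27.9 p 0.6
tip in dial x,y,z [-68.3 199.8 167.2] q [ 0.0111  0.1964  2.0383 -0.0055  0.9129 -0.3929] F [ 0.0557 -0.5329  0.4329] M [-0.0887  0.0001  0.0174]
top dial_pointer [(array([ 0.4663, -0.0994,  0.0534]), 0.97)]
top sample_glass [(array([ 0.6954, -0.2306,  0.0009]), 0.69), (array([ 0.5969, -0.0673,  0.064 ]), 0.66)]
top plate_centre [(array([ 0.5986, -0.0653,  0.0656]), 0.72)]
top beaker [(array([ 0.4413,  0.0706, -0.    ]), 0.96)]
top lid [(array([ 0.4921, -0.2334,  0.0012]), 0.76), (array([ 0.463 , -0.0756,  0.0422]), 0.52)]
top marker [(array([0.6263, 0.1102, 0.0049]), 0.75)]
top second_glass [(array([ 0.5914, -0.2068, -0.0021]), 0.92)]
scene dial_pointer [(array([ 0.4678, -0.1045,  0.0562]), 0.49)]
scene sample_glass [(array([ 0.6992, -0.2277, -0.001 ]), 0.83), (array([ 0.5976, -0.0688,  0.066 ]), 0.75)]
scene plate_centre [(array([ 0.5909, -0.0695,  0.0638]), 0.82)]
scene beaker [(array([ 0.4436,  0.0754, -0.0012]), 0.93)]
scene lid [(array([ 0.4925, -0.2377, -0.0004]), 0.76)]
scene marker [(array([ 0.6232,  0.1074, -0.0009]), 0.91), (array([ 0.5949, -0.2055, -0.0002]), 0.31)]
scene second_glass [(array([ 0.5936, -0.2066,  0.0003]), 0.67), (array([ 0.4621, -0.079 ,  0.0398]), 0.46)]
```

```bash
python3 -c "
from h import *
print(robot.hand_in())"
```

```text
the job is handed in; nothing more can be done
None
```

The glass stands inside the ring, about 5 mm off centre by the cameras. The dial measures four clicks clockwise of its start, with a rest at each click, and the other things stayed where they were. The job is handed in at about 40 s; no verdict was returned.

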